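Load the kebab grill and lower its hood

ROBOT

A 6-joint arm with a two-finger parallel gripper is mounted at the origin on a cart in front of the work surface, level with it; the furniture and walls round the work are solid. World frame = base frame: x ahead of the robot, y to its left, z up, the work surface at z = 0. Lengths are in m, angles in rad, forces in N, time in s.
With the tool pointing down it reaches from about 0.4 to 0.825 m from the base axis. Payload 7 kg.
Tool frame: the origin (TCP) lies on the centre line of the jaws, within the pads' length; the fingertips stand 22 mm ahead of it and the grasp point (between the pads) lies 3 mm ahead of it; z points along the fingers, y is the line along which they close (so a half turn about z gives the same grasp; the last joint's range is limited). The gripper opens to 88 mm and grips with 3 to 60 N. Pads are 19 mm wide; open, the fingers measure 130 mm over their backs; the gripper's body (78 mm by 193 mm) begins 47 mm behind the grasp point.
Start: joints at [1.497, 0.359, 0.012, 0, -1.224, -0.288], TCP at [0.239, 0.631, 0.249] pointing down, gripper open.
Joint ranges: [-3.07, 3.07], [-1.43, 2.12], [-1.02, 1.25], [-3.03, 1.67], [-3.05, -0], [-3.03, 3.03]. Speed limits (rad/s): [2.39, 2.39, 3.01, 3.14, 3.14, 3.14].

INTERFACE

Orientations are given as [roll, pitch, yaw] about the fixed x, y, z axes, in that order (R = Rz(yaw) Ry(pitch) Rx(roll)).
In Python, from station import arm gives the robot as it stands.
- The arm moves only by the tool arm_command, never from a script. Its argument "series" is one flat list of numbers, 7 for each row, row after row: the turn, a rotation vector about the tool's x, y, z each as a share of 90 degrees, from -1 to 1, then the shift along the tool's x, y, z each as a share of 0.1 m, from -1 to 1, then the opening, from 0 (shut) to 1 (fully open). A call has 1 to 8 rows; each row is the pose to reach, as a shift and turn from the pose commanded when the call began, along the tool's axes at that moment; what a row does not reach only later rows make up. A row lasts 1/8 s, in which the tool goes at most 62.5 mm and 10.7 degrees, less where a joint would pass 70% of its speed; a pose out of reach is approached as far as the arm can. A call with a number of a shift or a turn outside -1 to 1 is refused whole. A call with a gripper value outside its range is refused whole. The fingers move at their own pace and stop on an object; "force" is the grip in N (left out, the last holds). Time passes only in rows, so rows that repeat a pose let the fingers close. It gives the time, the measured TCP pose, the force, the opening and the grip force at its end, in the units of the state.
- arm.get_state(): the state, without advancing time (a new reading comes with each control period).
- arm.grab_frame(name): name is "scene" or "top" or "wrist"; returns the picture (400x640x3 uint8, blue, green, red); there is no depth.
- arm.camera_model(name): a dict with "fovy" (degrees; the focal length in pixels is half the picture's height over the tangent of half this angle, whatever the lens; pixels are square), "cx", "cy" (the principal point, pixels), "pose" (4x4, takes a point from camera to world coordinates). Camera axes: x right, y down, z forward; pixel columns grow to the right and rows downward; lengths in m; the calibration is good to about 2 mm. The wrist camera is an equidistant fisheye: a pixel r from the principal point sees the ray r / f radians off the axis. A picture is of the moment at which its call begins: read the wrist's pose just before it. camera_model takes no time and is no camera call; for the wrist camera it gives the pose at the moment of the call.
- arm.job_done(): hands the job in; it is judged then, once.
The state is a dict: "t": time; "q": joint angles; "qd": joint speeds; "joint_efforts": joint torques, N m; "eef_pos": TCP position; "ee_rot": TCP orientation; "force": force on the tool from outside, world axes, zero at the start; "moment": the same for the moment, N m; "width": finger opening in m; "gripper_force": force on a finger pad.
Only numpy, scipy, OpenCV 4.12 (cv2) and the standard library are available. Lean on these libraries where they do the work, as an engineer would, in place of code of your own. Each camera call takes 0.05 s, during which the arm holds its last target. There are 200 camera calls.

TASK

Take the kebab skewer from the white serving slab and lay it across the grill in the free front pair of notches, so that its bare shaft sits right down in the notch of both side rails, with the food between the rails and the wooden handle outside on either side. Then take the hood by its handle and lower it fully shut over both skewers, gently, without letting it drop. Leave the other skewer in its notches and do not disturb the mug and the two jars standing about.

Things in the scene. Friction and masses are not known exactly. Their poses are not given: they have to be found in the camera images.
- grill: small table kebab grill, fixed on the worktop left of the range: dark steel tub 160 mm (its x) by 210 mm (its y), rim 85 mm above the origin (centre of its underside). Front (knob, drip tray) faces its -x, hood hinge at +x, z up. Open inside down to 40 mm. Its bright side rails (4 mm thick, at y = -103 and +103 mm) have notches at x = -28 mm (front pair, empty) and x = +44 mm (rear pair, taken)
- front_slots (a point): midway between the two front notches, where the middle of the seated skewer's shaft lies: x = -28, y = 0, z = 72 mm from the grill's origin, axes as the grill; the skewer must lie along y. Each notch is 12 mm wide and 16 mm deep from the rim (floor at z = 69 mm); its mouth widens to 24 mm
- hood (a joint): hood angle: 0 = shut on the rim, 1.57 = upright, 1.8 = stop. Hinge friction holds the hood while it stands up, but below about 0.8 rad it falls shut if let go. The hood is a shallow dark steel shell 160 x 210 x 47 mm, about 0.4 kg, and swings up and back
- hood_hinge (a point): middle of the hood's hinge line, x = +80, z = 85 mm from the grill's origin; the hinge line runs along the grill's y
- hood_handle (a point): middle of the hood's black round bar handle: 13 mm thick, 134 mm long along the grill's y, on two posts 110 mm apart, its axis 44 mm off the hood's front face (gap 37 mm). Hood shut: 204 mm in front of the hinge line (grill's -x) and 22 mm above it; it swings about the hinge with the hood. Axes turn with the hood
- skewer: the skewer to load, on the white slab: steel shaft 6 mm thick along its x, seven pieces of food from x = -75 to +75 mm, wooden handle 16 mm thick from x = -131 to -196 mm, point at x = +142 mm. Origin on the shaft, in the middle cheese cube (26 mm, flat sides across y and z), 13 mm above the slab's top. About 0.12 kg
- skewer_rear: an equal skewer that already lies in the grill's rear notches, handle to the grill's right (-y); origin in the middle of its food
- slab: white glazed serving slab, 125 mm (its x) by 300 mm (its y), 17 mm thick, fixed on the hob; origin at the centre of its underside
- honey_jar: bystander: round jar with a green lid, 70 mm wide, 101 mm tall, on the worktop behind and right of the grill; origin at the centre of its foot
- spice_jar: bystander: small jar with a red cap, 45 mm wide, 106 mm tall, on the hob between slab and worktop; origin at the centre of its foot
- mug: bystander: white mug, 83 mm wide, 106 mm tall, on the hob right of the slab; origin at the centre of its foot

How it is judged:
By the outcome, as a careful person would: the job done as asked, in the order asked, and still so for the second after the job is handed in, with the robot touching nothing.
It also fails if it takes over 67 s, if anything falls off the work surface, if the arm or the gripper's body presses on something with over 40 N, if the wrist force passes 120 N, or if a joint passes its speed limit or range.

## Working session

There is one attempt and no reset: what is moved stays moved. The work goes in short steps, Python scripts to look and compute and a tool call to move; the robot and the scene stay as the last step left them, time stands still between calls to the robot, and variables do not carry over. Pictures are saved under pics/ and viewed, at most 10 in all, crops included, and the job is handed in when it is done.

Besides the shell and the picture viewer there is one more tool, called after "Emit:" as a command line: name --argument value ..., lists and objects as JSON in quotes. arm_command: Moves the arm, as the interface text tells. Its arguments: {"type":"object","properties":{"series":{"type":"array"},"force":{"type":"number"}},"required":["series"]}

```bash
ls; mkdir -p pics; python3 - <<'E'
from station import arm
import cv2,numpy as np
s=arm.get_state();print(s)
for n in("scene","top","wrist"):
    m=arm.camera_model(n);print(n,m['fovy'],m['cx'],m['cy'],np.round(m['pose'],4).tolist())
    cv2.imwrite(f'pics/{n}0.png',arm.grab_frame(n))
E
```

```text
pics
{'t': 0.0, 'q': array([ 1.49709504e+00,  3.59388262e-01,  1.10120123e-02, -3.66640783e-04,
       -1.22411946e+00, -2.88075039e-01]), 'qd': array([-0.00148414, -0.00208788, -0.00146537, -0.00176313,  0.00030322,
        0.00081899]), 'joint_efforts': array([-1.84541437e-03, -5.82711983e+01,  2.93053079e+01,  6.99680284e+00,
        6.86382395e-03, -1.73519720e-04]), 'eef_pos': array([0.23877674, 0.63083571, 0.24759842]), 'ee_rot': array([ 3.13986537e+00, -1.52397730e-04, -3.61901057e-01]), 'force': array([-0.54424153, -0.38127095, -0.2125611 ]), 'moment': array([-0.03602792, -0.0343912 ,  0.02464891]), 'gripper_force': 0.0, 'width': 0.08774882238179146}
scene 57.02784340116079 321.0354192857945 196.68135230307433 [[0.5822, -0.4408, 0.6832, -0.287], [-0.8129, -0.298, 0.5004, -0.6426], [-0.0169, -0.8467, -0.5318, 0.7443], [0.0, 0.0, 0.0, 1.0]]
top 57.79317185304465 319.3133227246863 200.4152939707784 [[-0.0243, -0.9839, 0.1771, 0.3683], [-0.9997, 0.0239, -0.0045, -0.028], [0.0002, -0.1771, -0.9842, 1.0564], [0.0, 0.0, 0.0, 1.0]]
wrist 65.70646984690485 318.3592744597708 203.99311833455295 [[-0.3548, -0.9044, -0.2371, 0.3027], [-0.9349, 0.3438, 0.088, 0.6067], [0.0019, 0.2529, -0.9675, 0.3843], [0.0, 0.0, 0.0, 1.0]]
```

View pics/scene0.png

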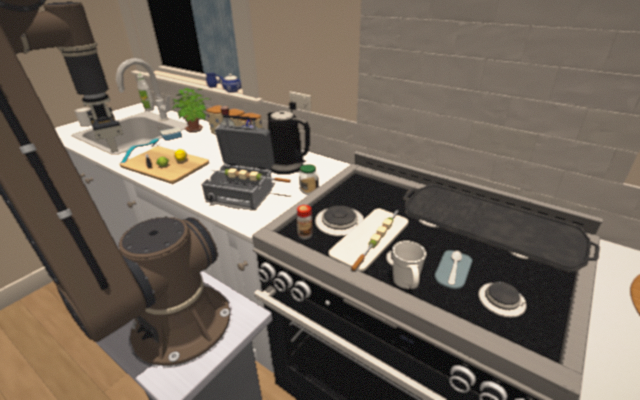

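View pics/top0.png

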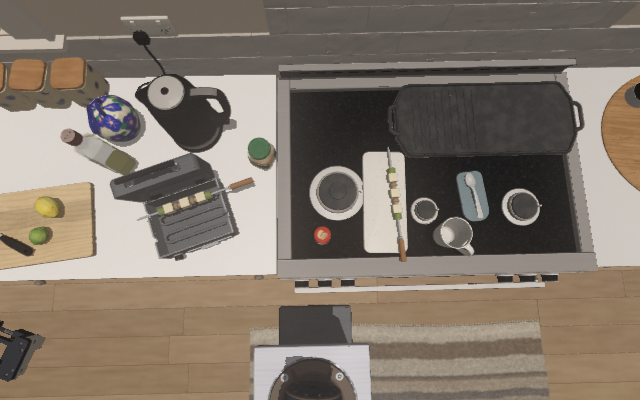

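The scene view shows the grill near (240,185) and the slab with its skewer near (370,238). The top view shows the grill near (190,205), turned about +20°. Its rear skewer handle is at (240,184). The slab is near (385,200), with the skewer running from its handle at (403,250) to its point at (389,150).

```bash
cat > h.py <<'E'
import numpy as np,cv2
from scipy.spatial.transform import Rotation as R
def ray(m,u,v,fish=False):
    f=200/np.tan(np.radians(m['fovy']/2));a=np.array([(u-m['cx']),(v-m['cy'])],float)/f
    if fish:
        r=np.hypot(*a)+1e-12;d=np.array([*(a/r*np.sin(r)),np.cos(r)])
    else: d=np.array([*a,1.]);d/=np.linalg.norm(d)
    P=np.array(m['pose']);return P[:3,3],P[:3,:3]@d
def plane(m,u,v,z,fish=False):
    o,d=ray(m,u,v,fish);return o+d*(z-o[2])/d[2]
def tri(rays):
    A=sum(np.eye(3)-np.outer(d,d) for o,d in rays);b=sum((np.eye(3)-np.outer(d,d))@o for o,d in rays)
    p=np.linalg.solve(A,b);return p,[np.linalg.norm(np.cross(p-o,d)) for o,d in rays]
def proj(m,p,fish=False):
    P=np.array(m['pose']);c=P[:3,:3].T@(np.asarray(p)-P[:3,3]);f=200/np.tan(np.radians(m['fovy']/2))
    if fish:
        r=np.hypot(c[0],c[1]);k=np.arctan2(r,c[2])/r*f
    else:k=f/c[2]
    return np.array([m['cx']+c[0]*k,m['cy']+c[1]*k])
def delta(s,pos,rpy=None,Rt=None):
    "shares (turn, shift) from measured state to world target"
    R0=R.from_euler('xyz',s['ee_rot']);Rt=Rt if Rt is not None else (R.from_euler('xyz',rpy) if rpy is not None else R0)
    return np.round((R0.inv()*Rt).as_rotvec()/(np.pi/2),3),np.round(R0.inv().apply(np.array(pos)-s['eef_pos'])/.1,3)
E
python3 - <<'E'
import cv2,numpy as np
w=cv2.imread('pics/wrist0.png');t=cv2.imread('pics/top0.png');s=cv2.imread('pics/scene0.png')
a=cv2.resize(t[145:265,100:260],None,fx=2.5,fy=2.5,interpolation=cv2.INTER_CUBIC) # 400x300
b=cv2.resize(t[140:265,320:480],None,fx=2.5,fy=2.4,interpolation=cv2.INTER_CUBIC)
c=cv2.resize(s[150:270,190:350],None,fx=2.5,fy=2.5,interpolation=cv2.INTER_CUBIC)
d=cv2.resize(w,(400,250));d=cv2.copyMakeBorder(d,0,50,0,0,cv2.BORDER_CONSTANT)
cv2.imwrite('pics/mix.png',np.vstack([np.hstack([a,b]),np.hstack([c,d])]))
E
```

```text
(no output)
```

View pics/mix.png

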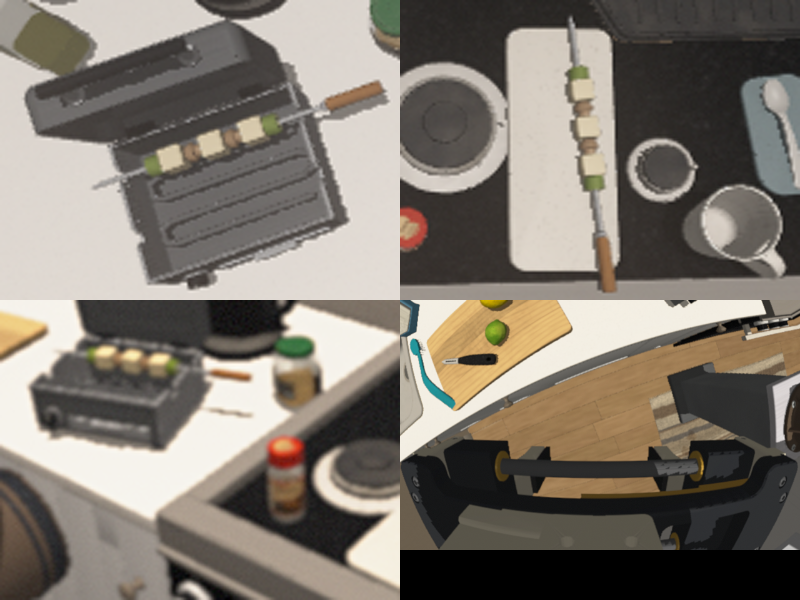

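The mixed crop shows the rear middle cheese near top pixel (185,203) and the loose middle cheese near top (394,193). The hood is about upright, the front notch pair is free, and the wrist camera is not yet looking at the work.

```bash
python3 - <<'E'
from station import arm
from h import *
T=arm.camera_model('top');S=arm.camera_model('scene')
def blobs(img,lo,hi,x0,y0,x1,y1,amin):
    m=cv2.inRange(cv2.cvtColor(img,cv2.COLOR_BGR2HSV),lo,hi)[y0:y1,x0:x1]
    n,_,st,c=cv2.connectedComponentsWithStats(m)
    return [(round(c[i][0]+x0,1),round(c[i][1]+y0,1),int(st[i][4])) for i in range(1,n) if st[i][4]>=amin]
t=cv2.imread('pics/top0.png');s=cv2.imread('pics/scene0.png')
for nm,lo,hi in(('cheese',(15,45,140),(35,140,255)),('green',(36,70,60),(60,255,255)),('wood',(5,110,60),(16,255,230)),('red',(0,180,90),(6,255,255))):
    print(nm,'\n topG',blobs(t,lo,hi,140,180,265,225,8),'\n topS',blobs(t,lo,hi,310,145,415,265,8),'\n scG',blobs(s,lo,hi,205,160,300,190,6),'\n scS',blobs(s,lo,hi,290,200,410,275,6))
print('cubeG',plane(T,185,203,.085),plane(S,242,174,.085),tri([ray(T,185,203),ray(S,242,174)]))
print('cubeS',plane(T,394.4,192.9,.03))
m=t[150:260,340:430];g=(cv2.inRange(cv2.cvtColor(m,cv2.COLOR_BGR2HSV),(0,0,170),(180,40,255)))
c=max(cv2.findContours(g,0,2)[0],key=cv2.contourArea);r=cv2.minAreaRect(c);b=cv2.boxPoints(r)+[340,150]
print('slab',[np.round(plane(T,u,v,.02),3) for u,v in b])
E
```

```text
cheese 
 topG [(np.float64(199.9), np.float64(196.3), 94), (np.float64(183.5), np.float64(202.1), 90), (np.float64(191.1), np.float64(199.8), 12), (np.float64(167.5), np.float64(207.6), 85), (np.float64(175.2), np.float64(205.5), 8)] 
 topS [(np.float64(392.5), np.float64(176.4), 75), (np.float64(394.5), np.float64(191.0), 89), (np.float64(396.5), np.float64(199.5), 8), (np.float64(397.0), np.float64(208.0), 86), (np.float64(321.5), np.float64(234.4), 49)] 
 scG [(np.float64(206.6), np.float64(161.2), 14), (np.float64(242.0), np.float64(172.8), 187)] 
 scS [(np.float64(291.4), np.float64(208.5), 8), (np.float64(302.8), np.float64(207.6), 9), (np.float64(376.3), np.float64(212.2), 45), (np.float64(316.3), np.float64(218.0), 7), (np.float64(322.6), np.float64(218.5), 19), (np.float64(346.2), np.float64(223.1), 70), (np.float64(381.4), np.float64(236.2), 473), (np.float64(317.8), np.float64(225.5), 6), (np.float64(326.5), np.float64(226.1), 11), (np.float64(341.0), np.float64(229.4), 7), (np.float64(341.4), np.float64(256.0), 119), (np.float64(397.9), np.float64(244.0), 8), (np.float64(
[... 658 characters left out ...]
64(172.7), 7), (np.float64(247.2), np.float64(174.4), 8), (np.float64(281.9), np.float64(179.4), 32)] 
 scS [(np.float64(303.2), np.float64(208.3), 62), (np.float64(305.6), np.float64(227.5), 123), (np.float64(357.5), np.float64(262.4), 79)]
red 
 topG [] 
 topS [] 
 scG [] 
 scS [(np.float64(304.4), np.float64(211.9), 84)]
cubeG [0.54475439 0.33299845 0.085     ] [0.52392137 0.31767651 0.085     ] (array([0.5464157 , 0.34101625, 0.06768601]), [np.float64(0.002150207419574969), np.float64(0.0021502074195749016)])
cubeS [ 0.56969004 -0.25006722  0.03      ]
slab [array([ 0.698, -0.165,  0.02 ]), array([ 0.697, -0.266,  0.02 ]), array([ 0.401, -0.252,  0.02 ]), array([ 0.402, -0.156,  0.02 ])]
```

```bash
cat >> h.py <<'E'
def down(yaw,tilt=0):
    "tool down, x at yaw, then tilt (rad) of the view towards tool x"
    return R.from_euler('xyz',[np.pi,0,yaw])*R.from_euler('y',tilt)
E
python3 - <<'E'
from station import arm
from h import *
s=arm.get_state();print(delta(s,[.315,.555,.345],Rt=down(-.9,.4)))
E
```

```text
(array([-0.068,  0.248,  0.338]), array([ 0.981,  0.442, -0.971]))
```

Emit:
arm_command --series '[-0.07, 0.25, 0.34, 0.98, 0.44, -0.97, 1, -0.07, 0.25, 0.34, 0.98, 0.44, -0.97, 1, -0.07, 0.25, 0.34, 0.98, 0.44, -0.97, 1, -0.07, 0.25, 0.34, 0.98, 0.44, -0.97, 1, -0.07, 0.25, 0.34, 0.98, 0.44, -0.97, 1, -0.07, 0.25, 0.34, 0.98, 0.44, -0.97, 1]'

```text
t: 0.9
eef_pos: [0.3149, 0.5555, 0.3453]
ee_rot: [3.14, -0.402, -0.901]
force: [-0.5, 0.5, 0.7]
width: 0.0876
gripper_force: 0.0
```

```bash
cat > look.py <<'E'
import sys,pickle
from station import arm
from h import *
n=sys.argv[1];s=arm.get_state();m=arm.camera_model('wrist');f=arm.grab_frame('wrist')
cv2.imwrite(f'pics/{n}.png',f);pickle.dump((s,m),open(f'{n}.pkl','wb'));print(s['t'],s['eef_pos'],s['ee_rot'],s['width'],s['force'])
E
python3 look.py g1; python3 - <<'E'
from h import *
from station import arm
s=arm.get_state();print(delta(s,[.38,.46,.40],Rt=down(-.4,.35)))
E
```

```text
0.9 [0.31491338 0.55551144 0.34525192] [ 3.13966902 -0.40176986 -0.90068771] 0.08759058439488561 [-0.46585226  0.49838174  0.66584912]
(array([ 0.118, -0.032, -0.297]), array([ 1.272,  0.083, -0.05 ]))
```

View pics/g1.png

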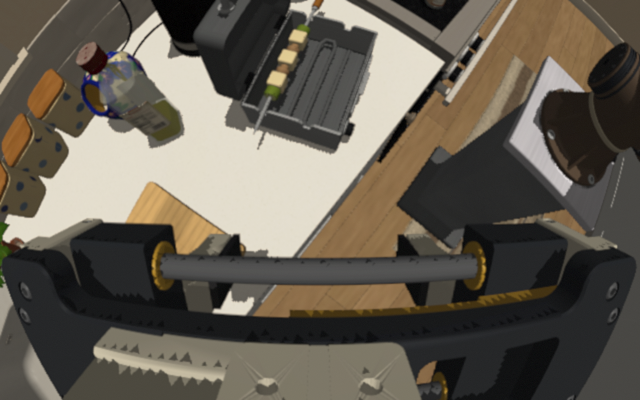

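The wrist view shows the whole grill: its left rail runs from (245,120) to (340,150) and its right rail from (303,20) to (375,30). The hood stands at (235,50), the rear cheese cubes are near (288,60), and the knob is at (349,128).

```bash
python3 - <<'E'
from h import *
from station import arm
s=arm.get_state();print(delta(s,[.36,.47,.40],Rt=down(-.2,.3)))
s['eef_pos']=np.array([.36,.47,.40]);R1=down(-.2,.3);s['ee_rot']=R1.as_euler('xyz')
print(delta(s,[.36,.37,.42],Rt=down(.3,.3)))
E
```

```text
(array([ 0.154, -0.062, -0.42 ]), array([ 1.086,  0.178, -0.129]))
(array([ 0.094,  0.   , -0.304]), array([ 0.249,  0.98 , -0.132]))
```

Emit:
arm_command --series '[0.15, -0.06, -0.42, 1, 0.18, -0.13, 1, 0.15, -0.06, -0.42, 1, 0.18, -0.13, 1, 0.15, -0.06, -0.42, 1, 0.18, -0.13, 1, 0.15, -0.06, -0.42, 1, 0.18, -0.13, 1, 0.15, -0.06, -0.42, 1, 0.18, -0.13, 1]'

```text
t: 1.58
eef_pos: [0.3549, 0.4749, 0.3984]
ee_rot: [3.137, -0.301, -0.203]
force: [0.5, -0.3, 0.1]
width: 0.0874
gripper_force: 0.0
```

Emit:
arm_command --series '[0.09, 0, -0.3, 0.25, 0.98, -0.13, 1, 0.09, 0, -0.3, 0.25, 0.98, -0.13, 1, 0.09, 0, -0.3, 0.25, 0.98, -0.13, 1, 0.09, 0, -0.3, 0.25, 0.98, -0.13, 1, 0.09, 0, -0.3, 0.25, 0.98, -0.13, 1]'

```text
t: 2.2
eef_pos: [0.3546, 0.3766, 0.417]
ee_rot: [3.129, -0.296, 0.289]
force: [-0.1, 1.0, -0.3]
width: 0.0876
gripper_force: 0.0
```

```bash
python3 look.py g2; python3 - <<'E'
from h import *
a=cv2.imread('pics/g1.png')[0:160,190:390];b=cv2.imread('pics/g2.png')
a=cv2.resize(a,None,fx=2,fy=2,interpolation=cv2.INTER_CUBIC)
a=cv2.copyMakeBorder(a,0,0,0,400,cv2.BORDER_CONSTANT)[:,:800]
b=cv2.resize(b[0:240],(747,280));b=cv2.copyMakeBorder(b,0,0,0,53,cv2.BORDER_CONSTANT)
cv2.imwrite('pics/mix2.png',np.vstack([a,b]))
E
```

```text
2.2 [0.35458746 0.37657865 0.41701256] [ 3.12904304 -0.29621164  0.28864632] 0.08758795978795124 [-0.08065488  1.02365601 -0.28052779]
```

View pics/mix2.png

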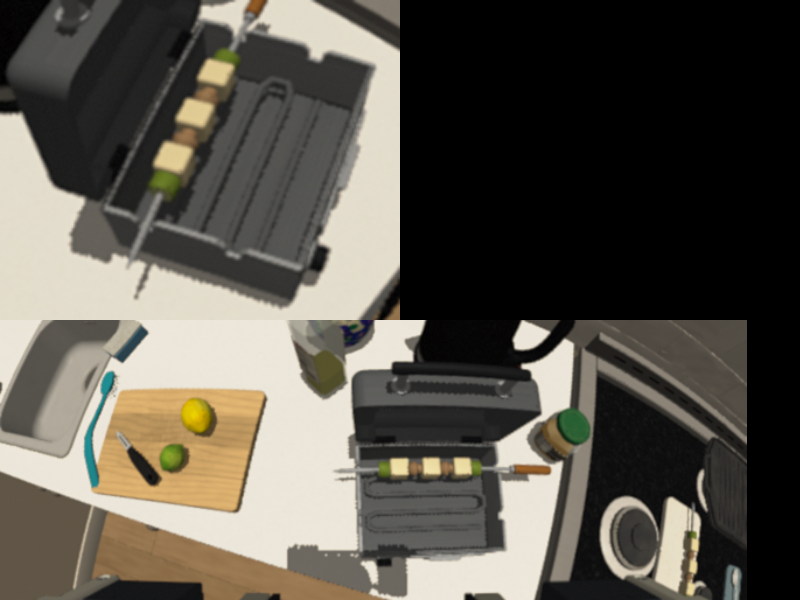

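The top crop (g1 at 2x) shows the left front notch at about (233,250) and the right one at about (318,57). The lower half (g2) shows the grill from the front, with the hood handle bar from (393,368) to (530,377) and the rear skewer at (430,467).

```bash
python3 - <<'E'
from h import *
a=cv2.imread('pics/g2.png')[30:200,295:485]
cv2.imwrite('pics/z2.png',cv2.resize(a,None,fx=3.5,fy=3.5,interpolation=cv2.INTER_CUBIC))
E
```

```text
(no output)
```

View pics/z2.png

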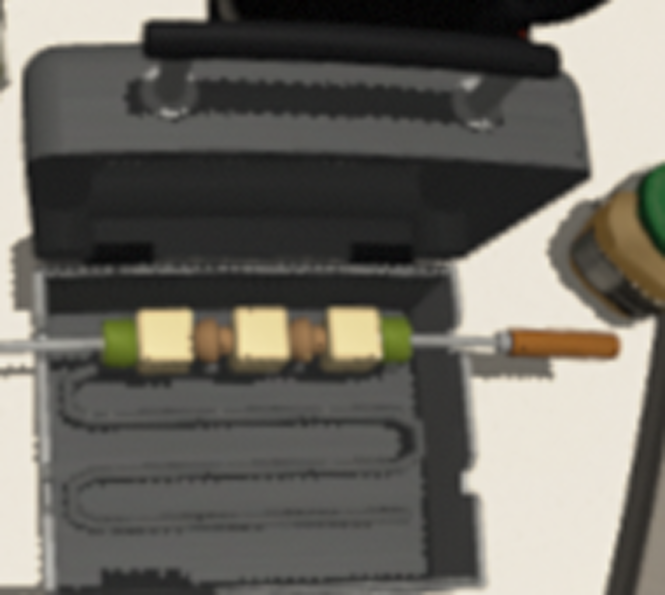

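Enlarged g2: the right front notch is at zoom (468,480) and the left one near (42,455). The rim corners are at (47,585), (482,580), (457,265) and (40,272), and the handle bar runs from (147,38) to (555,58).

```bash
python3 - <<'E'
from h import *
import pickle
from scipy.optimize import brentq,least_squares
from station import arm
m1=pickle.load(open('g1.pkl','rb'))[1];m2=pickle.load(open('g2.pkl','rb'))[1];T=arm.camera_model('top')
z=lambda u,v:(295+u/3.5,30+v/3.5);c=lambda u,v:(190+u/2,v/2)
P={'FL':(c(300,265),z(47,585),(-80,105)),'FR':(c(372,68),z(482,580),(-80,-105)),'BR':(c(200,25),z(457,265),(80,-105)),'BL':(c(107,207),z(40,272),(80,105))}
W=[];G=[]
for k,(a,b,g) in P.items():
    p,e=tri([ray(m1,*a,True),ray(m2,*b,True)]);print(k,p.round(4),np.round(e,4), plane(m1,*a,.085,True).round(4),plane(m2,*b,.085,True).round(4));W.append(p);G.append(g)
W=np.array(W);G=np.array(G)/1e3
def fit(W,name):
    f=lambda x:((G@np.array([[np.cos(x[2]),np.sin(x[2])],[-np.sin(x[2]),np.cos(x[2])]])+x[:2])-W[:,:2]).ravel()
    r=least_squares(f,[.5,.35,.3]);print(name,r.x.round(4),r.fun.round(4));return r.x
x=fit(W,'tri')
fit(np.array([(plane(m1,*a,.085,True)+plane(m2,*b,.085,True))/2 for a,b,_ in P.values()]),'pl')
for n,a,b in(('notchR',c(318,57),z(468,480)),('cube',c(196,118),z(262,338))):
    p,e=tri([ray(m1,*a,True),ray(m2,*b,True)]);q=R.from_euler('z',-x[2]).apply(p-[x[0],x[1],0]);print(n,p.round(4),np.round(e,4),'grill',q.round(4))
Rz=R.from_euler('z',x[2])
print('notchL',Rz.inv().apply(plane(m1,*c(233,245),.08,True)-[*x[:2],0]).round(4))
for a in (1.4,1.5,1.57,1.65,1.7,1.8):
    s,cc=np.sin(a),np.cos(a);h=np.array([.08-.204*cc+.022*s,0,.085+.204*s+.022*cc])
    pr=[(proj(m2,Rz.apply(h+[0,y,0])+[*x[:2],0],True)-[295,30])*3.5 for y in(.067,-.067)]
    print(a,np.round(pr,0).tolist(),(Rz.apply(h)+[*x[:2],0]).round(3))
E
```

```text
FL [0.4013 0.4012 0.0851] [0.0037 0.0037] [0.3978 0.4001 0.085 ] [0.4047 0.4024 0.085 ]
FR [0.4669 0.2017 0.0691] [0.0008 0.0008] [0.4608 0.2143 0.085 ] [0.4647 0.2078 0.085 ]
BR [0.6259 0.2471 0.0561] [0.0008 0.0008] [0.6052 0.2667 0.085 ] [0.6126 0.2552 0.085 ]
BL [0.5466 0.4481 0.0758] [0.0009 0.0009] [0.5408 0.4499 0.085 ] [0.5444 0.4473 0.085 ]
tri [0.5102 0.3245 0.3279] [-0.0006 -0.0031  0.0014 -0.0023 -0.0062  0.0038  0.0054  0.0016]
pl [0.5039 0.3305 0.3262] [-0.0068  0.003  -0.001  -0.0057  0.0044 -0.0043  0.0034  0.0069]
notchR [0.513  0.2189 0.0636] [0.0015 0.0015] grill [-0.0313 -0.1009  0.0636]
cube [0.5512 0.3372 0.0622] [0.0001 0.0001] grill [ 0.0429 -0.0012  0.0622]
notchL [-0.0309  0.1072  0.08  ]
1.4 [[156.0, 49.0], [578.0, 73.0]] [0.574 0.346 0.29 ]
1.5 [[152.0, -7.0], [565.0, 19.0]] [0.593 0.353 0.29 ]
1.57 [[148.0, -42.0], [555.0, -14.0]] [0.607 0.357 0.289]
1.65 [[144.0, -77.0], [543.0, -49.0]] [0.622 0.363 0.287]
1.7 [[141.0, -96.0], [534.0, -68.0]] [0.631 0.366 0.284]
1.8 [[136.0, -129.0], [516.0, -101.0]] [0.65  0.372 0.279]
```

```bash
cat >> h.py <<'E'
def chain(s,steps):
    s=dict(s)
    for p,Rt in steps:
        a,b=delta(s,p,Rt=Rt);print(list(np.r_[a,b].round(2)));s['eef_pos']=np.array(p);s['ee_rot']=Rt.as_euler('xyz')
E
python3 - <<'E'
from h import *
from station import arm
d=down(.75)
chain(arm.get_state(),[([.38,.30,.37],d),([.41,.17,.345],d),([.435,.04,.33],d),([.45,-.09,.315],d),([.45,-.22,.30],down(.08))])
E
```

```text
[np.float64(0.05), np.float64(-0.18), np.float64(-0.29), np.float64(-0.11), np.float64(0.8), np.float64(0.46)]
[np.float64(0.0), np.float64(0.0), np.float64(0.0), np.float64(-0.67), np.float64(1.16), np.float64(0.25)]
[np.float64(0.0), np.float64(0.0), np.float64(0.0), np.float64(-0.7), np.float64(1.12), np.float64(0.15)]
[np.float64(0.0), np.float64(0.0), np.float64(0.0), np.float64(-0.78), np.float64(1.05), np.float64(0.15)]
[np.float64(0.0), np.float64(-0.0), np.float64(0.43), np.float64(-0.89), np.float64(0.95), np.float64(0.15)]
```

Emit:
arm_command --series '[0.05, -0.18, -0.29, -0.11, 0.8, 0.46, 1, 0.05, -0.18, -0.29, -0.11, 0.8, 0.46, 1, 0.05, -0.18, -0.29, -0.11, 0.8, 0.46, 1, 0.05, -0.18, -0.29, -0.11, 0.8, 0.46, 1]'

```text
t: 2.75
eef_pos: [0.3813, 0.3002, 0.3697]
ee_rot: [3.139, -0.001, 0.748]
force: [-0.2, -0.5, -0.0]
width: 0.0874
gripper_force: 0.0
```

Emit:
arm_command --series '[0, 0, 0, -0.8, 1, 0.25, 1, 0, 0, 0, -0.8, 1, 0.25, 1, 0, 0, 0, -0.8, 1, 0.25, 1]'

```text
t: 3.12
eef_pos: [0.3897, 0.1697, 0.3448]
ee_rot: [3.139, -0.003, 0.745]
force: [0.7, 0.3, 1.4]
width: 0.0876
gripper_force: 0.0
```

Emit:
arm_command --series '[0, 0, 0, -0.8, 1, 0.15, 1, 0, 0, 0, -0.8, 1, 0.15, 1, 0, 0, 0, -0.8, 1, 0.15, 1]'

```text
t: 3.5
eef_pos: [0.3997, 0.0421, 0.33]
ee_rot: [3.139, -0.004, 0.744]
force: [0.6, 1.1, 0.3]
width: 0.0877
gripper_force: 0.0
```

Emit:
arm_command --series '[0, 0, 0, -0.9, 1, 0.15, 1, 0, 0, 0, -0.9, 1, 0.15, 1, 0, 0, 0, -0.9, 1, 0.15, 1]'

```text
t: 3.88
eef_pos: [0.4021, -0.0919, 0.3146]
ee_rot: [3.14, -0.003, 0.744]
force: [1.1, 0.6, -0.4]
width: 0.0878
gripper_force: 0.0
```

Emit:
arm_command --series '[0, 0, 0.43, -0.9, 1, 0.15, 1, 0, 0, 0.43, -0.9, 1, 0.15, 1, 0, 0, 0.43, -0.9, 1, 0.15, 1, 0, 0, 0.43, -0.9, 1, 0.15, 1, 0, 0, 0.43, -0.9, 1, 0.15, 1]'

```text
t: 4.5
eef_pos: [0.4053, -0.2237, 0.2997]
ee_rot: [-3.14, -0.005, 0.075]
force: [0.1, 1.0, -0.3]
width: 0.0876
gripper_force: 0.0
```

```bash
python3 look.py s1
```

```text
4.5 [ 0.40534722 -0.22370395  0.29967278] [-3.13968264 -0.00475326  0.07476137] 0.08759678525677093 [ 0.14826097  0.99961724 -0.3225818 ]
```

View pics/s1.png

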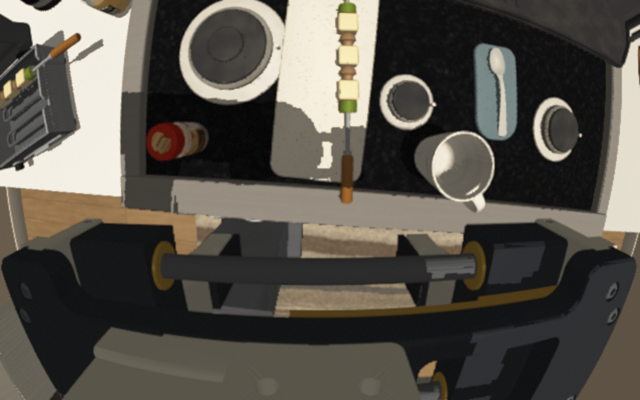

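The slab view shows the loose skewer's cheese cubes at (347,22), (347,55) and (347,90), with its handle at (347,178). The mug is at (460,165), to the right and nearer.

```bash
cat > meas.py <<'E'
import sys,pickle
from h import *
def cheese(n,box,lo=(18,40,150),hi=(32,150,255)):
    x0,y0,x1,y1=box;img=cv2.imread(f'pics/{n}.png');m=cv2.inRange(cv2.cvtColor(img,cv2.COLOR_BGR2HSV),lo,hi)[y0:y1,x0:x1]
    k,_,st,c=cv2.connectedComponentsWithStats(m,connectivity=4)
    return [(*(c[i]+[x0,y0]).round(1),int(st[i][4])) for i in range(1,k) if st[i][4]>40]
E
python3 - <<'E'
from meas import *
from station import arm
T=arm.camera_model('top');S=arm.camera_model('scene');m=pickle.load(open('s1.pkl','rb'))[1]
c=cheese('s1',(330,0,370,115));print(c)
w=cheese('s1',(330,150,370,210),(5,100,40),(18,255,230));print(w)
for z in(.02,.03,.04):print(z,[plane(m,u,v,z,True).round(4) for u,v,_ in c],plane(T,394.5,191,z).round(4),[plane(T,u,v,z).round(4)[:2] for u,v in((392.5,176.4),(397,208),(401.9,250.2))],[plane(m,u,v,z-.01,True).round(4) for u,v,_ in w])
for (u,v,_),t in zip(c,((392.5,176.4),(394.5,191),(397,208))):print(tri([ray(m,u,v,True),ray(T,*t)]))
print('mug',plane(m,455,140,.106,True),plane(m,416,150,.106,True),plane(m,440,187,.106,True),plane(m,478,208,.06,True))
E
```

```text
[(np.float64(347.7), np.float64(21.0), 412), (np.float64(348.3), np.float64(54.2), 410), (np.float64(348.4), np.float64(89.9), 480)]
[(np.float64(346.6), np.float64(179.3), 523)]
0.02 [array([ 0.6231, -0.2474,  0.02  ]), array([ 0.5746, -0.2513,  0.02  ]), array([ 0.525 , -0.2549,  0.02  ])] [ 0.5773 -0.2529  0.02  ] [array([ 0.6212, -0.2497]), array([ 0.5269, -0.257 ]), array([ 0.4056, -0.2634])] [array([ 0.402 , -0.2637,  0.01  ])]
0.03 [array([ 0.6195, -0.2467,  0.03  ]), array([ 0.5721, -0.2505,  0.03  ]), array([ 0.5237, -0.2541,  0.03  ])] [ 0.5753 -0.2507  0.03  ] [array([ 0.6188, -0.2475]), array([ 0.5254, -0.2548]), array([ 0.4052, -0.2611])] [array([ 0.4037, -0.2626,  0.02  ])]
0.04 [array([ 0.6159, -0.246 ,  0.04  ]), array([ 0.5697, -0.2497,  0.04  ]), array([ 0.5225, -0.2532,  0.04  ])] [ 0.5733 -0.2485  0.04  ] [array([ 0.6163, -0.2454]), array([ 0.5239, -0.2526]), array([ 0.4049, -0.2588])] [array([ 0.4053, -0.2616,  0.03  ])]
(array([ 0.61733694, -0.24625597,  0.03601821]), [np.float64(2.6469398037592354e-05), np.float64(2.6469398037684786e-05)])
(array([ 0.57492784, -0.2513747 ,  0.02458672]), [np.float64(0.0014784593568841794), np.float64(0.0014784593568849464)])
(array([ 0.52352317, -0.25329102,  0.03752975]), [np.float64(0.0007349287081651236), np.float64(0.0007349287081653184)])
mug [ 0.47416684 -0.37394849  0.106     ] [ 0.4572208  -0.32777936  0.106     ] [ 0.41846849 -0.36270611  0.106     ] [ 0.38696659 -0.44676194  0.06      ]
```

```bash
python3 - <<'E'
from h import *
from station import arm
chain(arm.get_state(),[([.50,-.2525,.21],down(.075)),([.505,-.2545,.15],down(.075))])
E
```

```text
[np.float64(-0.0), np.float64(-0.0), np.float64(0.0), np.float64(0.92), np.float64(0.36), np.float64(0.9)]
[np.float64(-0.0), np.float64(-0.0), np.float64(0.0), np.float64(0.05), np.float64(0.02), np.float64(0.6)]
```

Emit:
arm_command --series '[0, 0, 0, 0.92, 0.36, 0.9, 1, 0, 0, 0, 0.92, 0.36, 0.9, 1, 0, 0, 0, 0.92, 0.36, 0.9, 1]'

```text
t: 4.92
eef_pos: [0.5002, -0.2524, 0.206]
ee_rot: [-3.138, 0.001, 0.077]
force: [-0.7, 0.8, -0.6]
width: 0.088
gripper_force: 0.0
```

Emit:
arm_command --series '[0, 0, 0, 0.05, 0.02, 0.6, 0.8, 0, 0, 0, 0.05, 0.02, 0.6, 0.8, 0, 0, 0, 0.05, 0.02, 0.6, 0.8]'

```text
t: 5.3
eef_pos: [0.5056, -0.2547, 0.1527]
ee_rot: [-3.141, -0.007, 0.076]
force: [1.2, 1.1, 0.9]
width: 0.0707
gripper_force: 0.0
```

```bash
python3 look.py s2;python3 - <<'E'
from meas import *
from station import arm
m1=pickle.load(open('s1.pkl','rb'))[1];m=pickle.load(open('s2.pkl','rb'))[1]
c=cheese('s2',(270,0,400,230));print(c)
for z in(.03,.043):print(z,[plane(m,u,v,z,True).round(4) for u,v,_ in c])
img=cv2.imread('pics/s2.png');g=cv2.inRange(cv2.cvtColor(img,cv2.COLOR_BGR2HSV),(36,90,40),(65,255,255))
print('peppers',[(st[:4].tolist(),int(st[4])) for st in cv2.connectedComponentsWithStats(g)[2][1:] if st[4]>60])
for u,v,_ in c: 
  for a in cheese('s1',(330,0,370,115)):
    p,e=tri([ray(m,u,v,True),ray(m1,*a[:2],True)])
    if e[0]<.006 and abs(p[2])<.08:print(u,v,a,p.round(4),e[0].round(4))
E
```

```text
5.3 [ 0.50561875 -0.25472629  0.15269085] [-3.14104165 -0.00738765  0.07608157] 0.07065878605668258 [1.1569004  1.10626755 0.89091461]
[(np.float64(336.8), np.float64(114.1), 657), (np.float64(317.0), np.float64(74.5), 1085), (np.float64(338.6), np.float64(185.0), 98)]
0.03 [array([ 0.5846, -0.2645,  0.03  ]), array([ 0.6169, -0.2456,  0.03  ]), array([ 0.5249, -0.271 ,  0.03  ])]
0.043 [array([ 0.584 , -0.2638,  0.043 ]), array([ 0.6147, -0.2458,  0.043 ]), array([ 0.5272, -0.27  ,  0.043 ])]
peppers [([304, 41, 27, 18], 427), ([304, 205, 27, 16], 371)]
317.0 74.5 (np.float64(347.7), np.float64(21.0), 412) [ 0.6145 -0.2458  0.0438] 0.0001
```

```bash
python3 - <<'E'
from meas import *
from station import arm
m=pickle.load(open('s2.pkl','rb'))[1]
for v in(41,50,59,205,213,221):print(v,plane(m,317.5,v,.033,True).round(4))
img=cv2.imread('pics/s2.png');h=cv2.cvtColor(img,cv2.COLOR_BGR2HSV)
for v in(120,128,134,140,148):print(v,[tuple(int(x) for x in h[v,u]) for u in range(295,345,4)])
E
```

```text
41 [ 0.6455 -0.2439  0.033 ]
50 [ 0.6376 -0.2445  0.033 ]
59 [ 0.6297 -0.2451  0.033 ]
205 [ 0.5067 -0.2543  0.033 ]
213 [ 0.4996 -0.2548  0.033 ]
221 [ 0.4924 -0.2554  0.033 ]
120 [(18, 38, 120), (20, 40, 114), (21, 84, 116), (21, 79, 123), (20, 84, 200), (25, 59, 250), (25, 58, 250), (25, 56, 250), (25, 54, 250), (23, 73, 242), (21, 27, 243), (22, 26, 245), (22, 26, 245)]
128 [(21, 41, 118), (21, 41, 119), (22, 80, 115), (21, 83, 123), (21, 81, 123), (20, 81, 123), (24, 73, 244), (25, 57, 250), (25, 56, 250), (24, 75, 241), (21, 25, 244), (21, 25, 245), (20, 25, 245)]
134 [(19, 41, 119), (19, 41, 118), (21, 82, 115), (21, 82, 122), (21, 79, 122), (21, 79, 122), (21, 80, 121), (20, 84, 140), (25, 58, 250), (24, 75, 239), (21, 25, 244), (21, 25, 245), (21, 25, 245)]
140 [(20, 43, 118), (19, 45, 119), (21, 84, 115), (20, 82, 121), (21, 82, 121), (20, 85, 120), (22, 84, 119), (20, 84, 119), (21, 86, 139), (24, 76, 239), (21, 24, 245), (23, 25, 245), (21, 25, 245)]
148 [(20, 43, 118), (21, 41, 118), (20, 46, 116), (21, 49, 110), (17, 101, 81), (17, 106, 82), (17, 103, 82), (17, 104, 81), (20, 51, 109), (19, 46, 156), (22, 24, 247), (22, 27, 245), (18, 44, 157)]
```

```bash
python3 - <<'E'
from h import *
from station import arm
chain(arm.get_state(),[([.569,-.2497,.09],down(.075)),([.569,-.2497,.041],down(.075))])
E
```

```text
[np.float64(-0.0), np.float64(-0.01), np.float64(0.0), np.float64(0.63), np.float64(-0.0), np.float64(0.64)]
[np.float64(-0.0), np.float64(-0.0), np.float64(0.0), np.float64(0.0), np.float64(-0.0), np.float64(0.49)]
```

Emit:
arm_command --series '[0, -0.005, 0, 0.63, 0, 0.63, 0.65, 0, -0.005, 0, 0.63, 0, 0.63, 0.65, 0, -0.005, 0, 0.63, 0, 0.63, 0.65, 0, -0.005, 0, 0.63, 0, 0.63, 0.65]'

```text
t: 5.85
eef_pos: [0.5684, -0.2502, 0.0901]
ee_rot: [-3.141, -0.001, 0.074]
force: [-0.6, -0.3, 0.5]
width: 0.0569
gripper_force: 0.0
```

```bash
python3 - <<'E'
from h import *
from station import arm
s=arm.get_state();print(s['eef_pos'],s['ee_rot'])
chain(s,[([.569,-.2497,.041],down(.075))])
E
```

```text
[ 0.56839847 -0.2502149   0.0901257 ] [-3.14059590e+00 -6.26347720e-04  7.44182531e-02]
[np.float64(-0.0), np.float64(-0.0), np.float64(-0.0), np.float64(0.01), np.float64(-0.0), np.float64(0.49)]
```

Emit:
arm_command --series '[0, 0, 0, 0, 0, 0.3, 0.65, 0, 0, 0, 0, 0, 0.49, 0.65, 0, 0, 0, 0, 0, 0.49, 0.65, 0, 0, 0, 0, 0, 0.49, 0.65]' --force 25

```text
t: 6.35
eef_pos: [0.5681, -0.2502, 0.0407]
ee_rot: [-3.14, -0.0, 0.074]
force: [0.2, -0.5, -0.4]
width: 0.0567
gripper_force: 0.0
```

Emit:
arm_command --series '[0, 0, 0, 0, 0, 0, 0.2, 0, 0, 0, 0, 0, 0, 0.2, 0, 0, 0, 0, 0, 0, 0.2, 0, 0, 0, 0, 0, 0, 0.2, 0, 0, 0, 0, 0, 0, 0.2]' --force 25

```text
t: 6.98
eef_pos: [0.5682, -0.2503, 0.0394]
ee_rot: [-3.14, 0.001, 0.074]
force: [-0.4, -3.3, 3.9]
width: 0.0259
gripper_force: 25.8
```

Emit:
arm_command --series '[0, 0, 0, 0, 0, -0.1, 0.2, 0, 0, 0, 0, 0, -0.4, 0.2, 0, 0, 0, 0, 0, -0.8, 0.2, 0, 0, 0, 0, 0, -1, 0.2, 0, 0, 0, 0, 0, -1, 0.2]'

```text
t: 7.6
eef_pos: [0.5687, -0.25, 0.1407]
ee_rot: [-3.14, -0.001, 0.074]
force: [0.1, 0.6, -1.6]
width: 0.0259
gripper_force: 25.0
```

```bash
python3 look.py s3
```

```text
7.6 [ 0.56865373 -0.24998583  0.14071891] [-3.14010223e+00 -9.56398689e-04  7.40519332e-02] 0.025885882983264028 [ 0.12255679  0.59850943 -1.56796298]
```

View pics/s3.png

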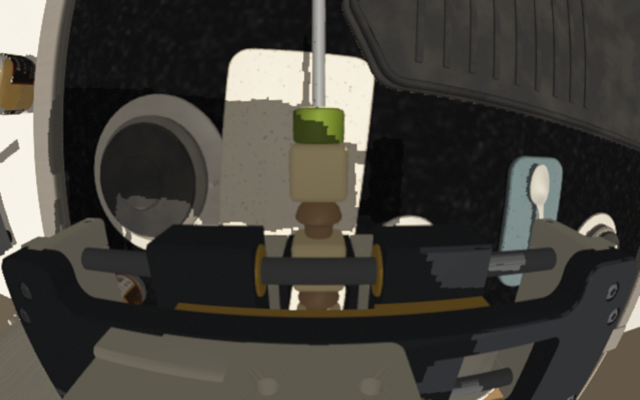

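The skewer is held square on its middle cube: the pepper is at (318,125) and the shaft runs straight up at u=318. Next I carry it to the grill.

```bash
cat >> h.py <<'E'
def gtool(yaw,tilt): return R.from_euler('z',yaw)*R.from_euler('y',-tilt)*down(-np.pi/2)
def gpose(g,p,tilt,ahead=.0095):
    "TCP so that the point 'ahead' of it lies at p (grill frame); g=(x,y,yaw)"
    Rt=gtool(g[2],tilt);w=R.from_euler('z',g[2]).apply(p)+[g[0],g[1],0];return w-Rt.apply([0,0,ahead]),Rt
E
python3 - <<'E'
from h import *
from station import arm
g=(.5102,.3245,.3279)
st=[([.54,-.18,.22],down(-.42)),([.51,-.08,.25],down(-.8)),([.49,.06,.26],down(-.8)),([.475,.19,.26],down(-.8)),gpose(g,[-.085,0,.25],.26)]
print(st[-1][0]);chain(arm.get_state(),st)
E
```

```text
[0.42741659 0.29633873 0.2591807 ]
[np.float64(-0.0), np.float64(0.0), np.float64(0.31), np.float64(-0.23), np.float64(-0.72), np.float64(-0.81)]
[np.float64(0.0), np.float64(-0.0), np.float64(0.24), np.float64(-0.68), np.float64(-0.79), np.float64(-0.3)]
[np.float64(0.0), np.float64(0.0), np.float64(0.0), np.float64(-1.14), np.float64(-0.83), np.float64(-0.1)]
[np.float64(0.0), np.float64(0.0), np.float64(0.0), np.float64(-1.04), np.float64(-0.8), np.float64(-0.0)]
[np.float64(0.16), np.float64(0.04), np.float64(0.28), np.float64(-1.09), np.float64(-0.4), np.float64(0.01)]
```

Clamped steps: I cap each shift at 1 and let the last correction make up the rest.

Emit:
arm_command --series '[0, 0, 0.31, -0.23, -0.72, -0.81, 0.2, 0, 0, 0.31, -0.23, -0.72, -0.81, 0.2, 0, 0, 0.31, -0.23, -0.72, -0.81, 0.2, 0, 0, 0.31, -0.23, -0.72, -0.81, 0.2]'

```text
t: 8.15
eef_pos: [0.5392, -0.1796, 0.2191]
ee_rot: [-3.141, 0.004, -0.412]
force: [-0.7, -0.7, -1.7]
width: 0.0258
gripper_force: 25.0
```

Emit:
arm_command --series '[0, 0, 0.24, -0.68, -0.79, -0.3, 0.2, 0, 0, 0.24, -0.68, -0.79, -0.3, 0.2, 0, 0, 0.24, -0.68, -0.79, -0.3, 0.2, 0, 0, 0.24, -0.68, -0.79, -0.3, 0.2]'

```text
t: 8.65
eef_pos: [0.509, -0.0806, 0.2492]
ee_rot: [3.14, 0.004, -0.786]
force: [-0.2, -0.0, -1.2]
width: 0.0258
gripper_force: 25.0
```

Emit:
arm_command --series '[0, 0, 0, -1, -0.83, -0.1, 0.2, 0, 0, 0, -1, -0.83, -0.1, 0.2, 0, 0, 0, -1, -0.83, -0.1, 0.2, 0, 0, 0, -1, -0.83, -0.1, 0.2]'

```text
t: 9.15
eef_pos: [0.4979, 0.0484, 0.2595]
ee_rot: [3.139, 0.003, -0.788]
force: [0.0, -0.4, -1.0]
width: 0.0256
gripper_force: 25.0
```

Emit:
arm_command --series '[0, 0, 0, -1, -0.8, 0, 0.2, 0, 0, 0, -1, -0.8, 0, 0.2, 0, 0, 0, -1, -0.8, 0, 0.2, 0, 0, 0, -1, -0.8, 0, 0.2]'

```text
t: 9.65
eef_pos: [0.4846, 0.175, 0.26]
ee_rot: [3.139, 0.003, -0.79]
force: [-0.0, -0.6, -0.9]
width: 0.0258
gripper_force: 25.0
```

```bash
python3 - <<'E'
from h import *
from station import arm
g=(.5102,.3245,.3279)
s=arm.get_state();print(s['t'],s['eef_pos'],s['ee_rot'],s['q'].round(2));chain(s,[gpose(g,[-.085,0,.25],.26)])
E
```

```text
9.65 [0.48456726 0.17495671 0.25998636] [ 3.13939602e+00  2.71315715e-03 -7.90112771e-01] [ 0.73  0.09 -0.31 -0.   -1.17  0.06]
[np.float64(0.16), np.float64(0.04), np.float64(0.29), np.float64(-1.26), np.float64(-0.45), np.float64(0.01)]
```

Emit:
arm_command --series '[0.16, 0.04, 0.29, -1, -0.45, 0, 0.2, 0.16, 0.04, 0.29, -1, -0.45, 0, 0.2, 0.16, 0.04, 0.29, -1, -0.45, 0, 0.2, 0.16, 0.04, 0.29, -1, -0.45, 0, 0.2, 0.16, 0.04, 0.29, -1, -0.45, 0, 0.2]'

```text
t: 10.28
eef_pos: [0.4461, 0.2769, 0.2608]
ee_rot: [-2.887, -0.003, -1.249]
force: [0.8, 0.8, -0.7]
width: 0.0256
gripper_force: 25.0
```

```bash
python3 - <<'E'
from h import *
from station import arm
g=(.5102,.3245,.3279)
s=arm.get_state();print(s['t'],s['eef_pos'],s['ee_rot'],s['q'].round(2));chain(s,[gpose(g,[-.075,0,.19],.26)])
E
```

```text
10.275 [0.44607829 0.27693187 0.26081882] [-2.88684475e+00 -2.75024064e-03 -1.24905283e+00] [ 1.05 -0.04 -0.57  0.22 -0.87 -0.85]
[np.float64(0.0), np.float64(-0.0), np.float64(-0.0), np.float64(-0.24), np.float64(0.17), np.float64(0.59)]
```

Emit:
arm_command --series '[0, 0, 0, -0.24, 0.17, 0.59, 0.2, 0, 0, 0, -0.24, 0.17, 0.59, 0.2, 0, 0, 0, -0.24, 0.17, 0.59, 0.2, 0, 0, 0, -0.24, 0.17, 0.59, 0.2]'

```text
t: 10.78
eef_pos: [0.438, 0.3013, 0.2012]
ee_rot: [-2.885, -0.001, -1.249]
force: [0.6, 0.1, -1.5]
width: 0.0257
gripper_force: 25.0
```

```bash
python3 look.py p1; python3 - <<'E'
from h import *
from station import arm
a=cv2.imread('pics/p1.png')[0:240,100:520]
t=arm.grab_frame('top');cv2.imwrite('pics/top1.png',t);b=cv2.resize(t[150:270,80:280],None,fx=2,fy=2,interpolation=cv2.INTER_CUBIC)
a=cv2.resize(a,(630,360),interpolation=cv2.INTER_CUBIC);a=cv2.copyMakeBorder(a,0,0,0,170,cv2.BORDER_CONSTANT)
b=cv2.copyMakeBorder(b,0,0,0,400,cv2.BORDER_CONSTANT)
s=arm.grab_frame('scene');cv2.imwrite('pics/scene1.png',s);b[:,400:]=cv2.resize(s[130:250,170:370],(400,240),interpolation=cv2.INTER_CUBIC)
cv2.imwrite('pics/mix3.png',np.vstack([a,b]))
E
```

```text
10.775 [0.43801003 0.30131269 0.20116432] [-2.88455906e+00 -7.01134295e-04 -1.24907044e+00] 0.025727183553340433 [ 0.61379487  0.10389829 -1.5263638 ]
```

View pics/mix3.png

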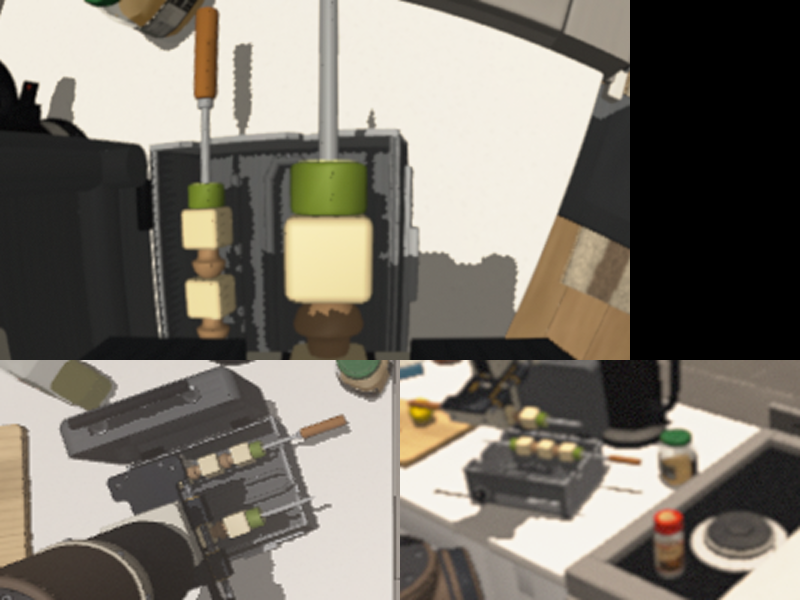

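The wrist view (1.5x, offset 100) shows the held skewer hovering straight. The right rail runs from its rear corner (152,147) to its front corner (400,133), and the rear skewer's shaft crosses it at (206,145). The top and scene views show the held skewer in front of the rear one, and nothing has been disturbed.

```bash
python3 - <<'E'
from h import *
import pickle
from station import arm
m1=pickle.load(open('g1.pkl','rb'))[1];m2=pickle.load(open('g2.pkl','rb'))[1];m=pickle.load(open('p1.pkl','rb'))[1]
c=lambda u,v:(100+u/1.5,v/1.5)
zc=lambda u,v:(295+u/3.5,30+v/3.5);c1=lambda u,v:(190+u/2,v/2)
for n,uv,a,b,z in(('FR',(400,133),(372,68),(482,580),.085),('BR',(152,147),(200,25),(457,265),.085),('cube1',(209,299),(196,118),(262,338),.08)):
    print(n,'p1',plane(m,*c(*uv),z,True).round(4),tri([ray(m,*c(*uv),True),ray(m1,*c1(*a),True),ray(m2,*zc(*b),True)]),tri([ray(m,*c(*uv),True),ray(m2,*zc(*b),True)]))
print('shaft rear',plane(m,*c(206,170),.072,True),plane(m,*c(206,110),.072,True))
print('held shaft',plane(m,*c(328,150),.19,True),plane(m,*c(328,50),.19,True))
g=cv2.cvtColor(cv2.imread('pics/p1.png'),cv2.COLOR_BGR2GRAY)
for v in range(84,106): print(v,' '.join('%3d'%x for x in g[v,275:372:3]))
E
```

```text
FR p1 [0.4608 0.2054 0.085 ] (array([0.46467436, 0.20427034, 0.07328059]), [np.float64(0.002231262498818381), np.float64(0.0004872012255796938), np.float64(0.002211891295558358)]) (array([0.4638086 , 0.20518328, 0.07846137]), [np.float64(0.0020904654126285677), np.float64(0.002090465412628608)])
BR p1 [0.6078 0.2543 0.085 ] (array([0.61805548, 0.25428698, 0.07013753]), [np.float64(0.0017898177422816489), np.float64(0.0025063773819812775), np.float64(0.0032750692019379874)]) (array([0.61417354, 0.25440828, 0.0786723 ]), [np.float64(0.0015764439048807084), np.float64(0.0015764439048807537)])
cube1 p1 [0.5426 0.3367 0.08  ] (array([0.54741873, 0.33991184, 0.07044494]), [np.float64(0.0010649825239424254), np.float64(0.0011930970618689327), np.float64(0.002104412383779517)]) (array([0.54579046, 0.33870671, 0.07533705]), [np.float64(0.0009705530444453825), np.float64(0.0009705530444454657)])
shaft rear [0.57139225 0.26007408 0.072     ] [0.58349868 0.2231652  0.072     ]
held shaft [0.46624356 0.22603454 0.19      ] [0.47672842 0.19453574 0.19      ]
84 237 238 238 238 238 238 238 237 237 
[... 2236 characters left out ...]
  72 101 132  39 112
101  44  41  43  43  44  45  43  51  43  53  42  54  81 140 169 165 127  55  66  55  70  52  74  51  42  46  74  48  84 102 130  38 112
102  61  42  55  53  54  58  57  74  52  78  57  82  94 141 169 165 127  80  80  84  88  81  93  66  43  64  96  70  99 100 130  39 108
103  88  63  76  67  67  72  75  83  68  91  82  96  95 141 169 165 127  92  90  98  96  95  99  67  42  85 103  95 105  95 129  39 108
104  97  90  89  76  74  79  88  85  79  86  95  97  94 139 169 164 126  93  95 100  97  98  99  55  42  96 103  99 105  96 123  40 113
105  97  96  89  82  87  85  90  90  87  79 103 105 100 149 171 166 135 101 102 105  98  99  99  50  41  98 103  99 105  98 122  39 112
```

```bash
python3 - <<'E'
from h import *
import pickle
m=pickle.load(open('p1.pkl','rb'))[1]
img=cv2.imread('pics/p1.png');g=cv2.cvtColor(img,cv2.COLOR_BGR2GRAY)
for v in (70,75,80,85,92,100,110):print(v,g[v,225:250].tolist())
def at(u,v,z):return plane(m,u,v,z,True)
sr=at(237.3,100,.072);sr2=at(237.3,75,.072);d=sr-sr2;yw=np.arctan2(-d[0],d[1]);print('rear dir yaw',yw)
ref=at(237.3,95,.072)
for n,p in(('notch305',at(305,89,.072)),('notch310',at(310,89,.072)),('FR',at(367,87,.085)),('BR',at(201.3,98,.085))):
    for y in(yw,.3279):print(n,p.round(4),'dx from rear',(R.from_euler('z',-y).apply(p-ref)*1000).round(1))
E
```

```text
70 [238, 237, 237, 238, 238, 234, 191, 154, 154, 158, 156, 150, 140, 128, 112, 95, 105, 171, 232, 238, 237, 237, 237, 237, 238]
75 [237, 237, 237, 238, 238, 238, 238, 239, 230, 179, 166, 175, 153, 124, 142, 213, 237, 238, 238, 238, 238, 237, 237, 238, 237]
80 [238, 238, 238, 238, 237, 238, 238, 236, 220, 178, 168, 169, 148, 121, 149, 229, 239, 238, 238, 238, 237, 237, 238, 238, 238]
85 [238, 237, 237, 237, 237, 238, 238, 236, 218, 180, 167, 162, 146, 128, 153, 211, 236, 238, 238, 238, 238, 238, 237, 237, 238]
92 [236, 236, 237, 236, 236, 238, 240, 240, 227, 183, 168, 175, 151, 124, 117, 140, 166, 174, 173, 171, 171, 170, 169, 168, 166]
100 [58, 58, 58, 58, 58, 57, 57, 57, 82, 134, 164, 169, 156, 128, 95, 65, 58, 57, 59, 58, 58, 58, 57, 57, 57]
110 [41, 41, 40, 39, 39, 39, 40, 42, 68, 115, 159, 172, 155, 129, 99, 89, 92, 93, 93, 94, 94, 93, 92, 92, 93]
rear dir yaw 0.320624998822704
notch305 [0.5136 0.2207 0.072 ] dx from rear [-67.1  -1.4   0. ]
notch305 [0.5136 0.2207 0.072 ] dx from rear [-67.1  -1.    0. ]
notch310 [0.5092 0.2195 0.072 ] dx from rear [-71.6  -1.3   0. ]
notch310 [0.5092 0.2195 0.072 ] dx from rear [-71.6  -0.8   0. ]
FR [0.461  0.2041 0.085 ] dx from rear [-122.3   -0.7   13. ]
FR [0.461  0.2041 0.085 ] dx from rear [-122.3    0.2   13. ]
BR [0.6079 0.2543 0.085 ] dx from rear [33.   0.7 13. ]
BR [0.6079 0.2543 0.085 ] dx from rear [33.   0.5 13. ]
```

```bash
python3 - <<'E'
from h import *
import pickle
m=pickle.load(open('p1.pkl','rb'))[1];yw=.324;Rz=R.from_euler('z',yw)
ref=plane(m,237.3,95,.072,True)
for off in(-.6,2,):
  o=ref-Rz.apply([.044+off/1e3,-.103,.072]);print(off,'origin',o.round(4))
  for p in((-80,85),(80,85),(-16,85),(-22,79),(-22,69),(-34,69),(-34,79),(-40,85)):
    print(p,[proj(m,o+Rz.apply([p[0]/1e3,y,p[1]/1e3]),True).round(1).tolist() for y in(-.101,-.105)])
E
```

```text
-0.6 origin [0.5029 0.3271 0.    ]
(-80, 85) [[368.4, 89.8], [368.4, 84.9]]
(80, 85) [[198.3, 99.8], [198.3, 95.7]]
(-16, 85) [[291.6, 91.5], [291.6, 86.9]]
(-22, 79) [[300.7, 91.9], [300.6, 87.3]]
(-22, 69) [[304.2, 93.0], [304.1, 88.6]]
(-34, 69) [[317.3, 92.5], [317.3, 88.1]]
(-34, 79) [[314.3, 91.4], [314.3, 86.7]]
(-40, 85) [[319.4, 90.4], [319.4, 85.6]]
2 origin [0.5004 0.3263 0.    ]
(-80, 85) [[371.7, 89.8], [371.7, 84.9]]
(80, 85) [[200.5, 99.5], [200.4, 95.4]]
(-16, 85) [[294.6, 91.4], [294.5, 86.7]]
(-22, 79) [[303.6, 91.8], [303.6, 87.2]]
(-22, 69) [[307.0, 92.9], [307.0, 88.5]]
(-34, 69) [[320.2, 92.5], [320.2, 88.0]]
(-34, 79) [[317.3, 91.3], [317.2, 86.6]]
(-40, 85) [[322.5, 90.3], [322.5, 85.5]]
```

```bash
python3 - <<'E'
from h import *
from station import arm
g=(.504,.3275,.324)
chain(arm.get_state(),[gpose(g,[-.045,0,.14],.27),gpose(g,[-.028,0,.105],.27),gpose(g,[-.028,0,.072],.27)])
E
```

```text
[np.float64(0.01), np.float64(-0.0), np.float64(-0.0), np.float64(-0.04), np.float64(-0.1), np.float64(0.56)]
[np.float64(-0.0), np.float64(0.0), np.float64(0.0), np.float64(0.0), np.float64(-0.07), np.float64(0.38)]
[np.float64(-0.0), np.float64(0.0), np.float64(0.0), np.float64(0.0), np.float64(0.09), np.float64(0.32)]
```

Emit:
arm_command --series '[0.01, 0, 0, -0.04, -0.1, 0.3, 0.2, 0.01, 0, 0, -0.04, -0.1, 0.56, 0.2, 0.01, 0, 0, -0.04, -0.1, 0.56, 0.2]'

```text
t: 11.3
eef_pos: [0.458, 0.3112, 0.1467]
ee_rot: [-2.873, -0.004, -1.249]
force: [0.5, -1.1, -0.8]
width: 0.0257
gripper_force: 25.0
```

Emit:
arm_command --series '[0, 0, 0, 0, -0.04, 0.2, 0.2, 0, 0, 0, 0, -0.07, 0.38, 0.2, 0, 0, 0, 0, -0.07, 0.38, 0.2, 0, 0, 0, 0, -0.07, 0.38, 0.2]'

```text
t: 11.8
eef_pos: [0.4745, 0.318, 0.1146]
ee_rot: [-2.869, -0.001, -1.248]
force: [0.6, -0.4, -1.4]
width: 0.0263
gripper_force: 25.0
```

```bash
python3 look.py p2; python3 - <<'E'
from h import *
from station import arm
import pickle
g=(.504,.3275,.324);Rz=R.from_euler('z',g[2])
s,m=pickle.load(open('p2.pkl','rb'))
a=s['eef_pos']+R.from_euler('xyz',s['ee_rot']).apply([0,0,.0095]);print('axis grill',Rz.inv().apply(a-[g[0],g[1],0]).round(4))
for p in((-80,85),(44,72),(-16,85),(-22,69),(-34,69),(-40,85),(-28,105)):print(p,proj(m,Rz.apply([p[0]/1e3,-.105,p[1]/1e3])+[g[0],g[1],0],True).round(1))
G=cv2.cvtColor(cv2.imread('pics/p2.png'),cv2.COLOR_BGR2GRAY)
v0=int(proj(m,Rz.apply([-.028,-.105,.08])+[g[0],g[1],0],True)[1])
for v in range(v0-8,v0+10):print(v,' '.join('%3d'%x for x in G[v,276:376:3]))
chain(s,[gpose(g,[-.028,0,.072],.27)])
E
```

```text
11.8 [0.47454322 0.31798679 0.11455334] [-2.86931813e+00 -1.17418470e-03 -1.24845004e+00] 0.02628822694017842 [ 0.57992675 -0.40944353 -1.38113984]
axis grill [-0.0284  0.0003  0.1054]
(-80, 85) [427.8  57. ]
(44, 72) [224.8  72. ]
(-16, 85) [306.5  58.5]
(-22, 69) [324.7  63.3]
(-34, 69) [345.   62.5]
(-40, 85) [350.5  56.3]
(-28, 105) [317.9  48.5]
51 237 237 237 237 237 236 237 237 237 237 237 238 199 151 178 146 129 239 237 237 238 235 153 232 237 237 237 237 237 237 237 238 238 238
52 238 237 237 237 237 236 237 237 237 237 237 237 197 150 178 127 128 238 237 237 237 238 175 215 237 237 237 236 236 237 237 238 238 238
53 237 237 238 237 237 236 238 237 237 237 237 238 197 150 178 123 127 238 237 237 238 238 157 170 237 237 238 236 234 237 237 237 238 238
54 237 237 237 237 237 237 237 237 236 237 237 237 196 150 178 143 127 238 237 237 237 238 132 161 237 237 238 236 234 237 237 238 238 237
55 237 237 237 237 237 238 237 237 236 237 237 237 194 150 179 151 127 238 237 237 237 238 121 174 238 237 237 236 236 237 238 238 238 238
56 237 237 237 237 237 237 237 237 237 237 236 237 1
[... 1162 characters left out ...]
 168 169 159 154 159 162 168 170 158
65 164 164 166 166 166 167 168 168 169 168 141 141 120 151 179 142 113 182 151 139 132 139 121 113 118 123 125 118 109 114 105 105 110 109
66 165 167 166 167 167 168 168 168 169 163 121 139 118 151 179 134 111 152  86  78  79 138 106  81  74  74  74  71  68  68  62  60  63  66
67 166 167 167 165 161 160 158 154 152 132  96 122 108 151 180 147 113 138  73  74  95 136  74  60  58  57  57  57  57  56  56  57  57  57
68 162 161 158 144 127 123 106  97  91  79  67  78  87 151 180 152 112 108  74  73 101 145  57  57  57  57  58  58  57  57  58  58  57  57
[np.float64(-0.0), np.float64(-0.0), np.float64(-0.0), np.float64(0.0), np.float64(0.09), np.float64(0.32)]
```

Emit:
arm_command --series '[0, 0, 0, 0, 0.02, 0.12, 0.2, 0, 0, 0, 0, 0.05, 0.22, 0.2, 0, 0, 0, 0, 0.08, 0.31, 0.2, 0, 0, 0, 0, 0.08, 0.31, 0.2, 0, 0, 0, 0, 0.08, 0.31, 0.2]'

```text
t: 12.48
eef_pos: [0.4752, 0.3181, 0.0821]
ee_rot: [-2.87, -0.001, -1.249]
force: [0.0, 0.0, -0.6]
width: 0.0256
gripper_force: 25.0
```

```bash
python3 - <<'E'
from h import *
from station import arm
g=(.504,.3275,.324);Rz=R.from_euler('z',g[2]);s=arm.get_state()
a=s['eef_pos']+R.from_euler('xyz',s['ee_rot']).apply([0,0,.0095]);print('axis grill',Rz.inv().apply(a-[g[0],g[1],0]).round(4),s['force'],s['moment'],s['width'])
E
```

```text
axis grill [-0.0278  0.0003  0.073 ] [ 0.02956848  0.03822553 -0.60763813] [-0.29318697  0.90264843  0.01940146] 0.025588918571595214
```

Emit:
arm_command --series '[0, 0, 0, 0, 0.004, 0.015, 0.2, 0, 0, 0, 0, 0.004, 0.015, 0.2]'

```text
t: 12.72
eef_pos: [0.4751, 0.3181, 0.08]
ee_rot: [-2.87, -0.001, -1.248]
force: [0.9, 1.9, -0.4]
width: 0.0257
gripper_force: 25.0
```

Emit:
arm_command --series '[0, 0, 0, 0, 0, 0, 0.35, 0, 0, 0, 0, 0, 0, 0.5, 0, 0, 0, 0, 0, 0, 0.5, 0, 0, 0, 0, 0, 0, 0.5]'

```text
t: 13.22
eef_pos: [0.4749, 0.3178, 0.0796]
ee_rot: [-2.871, -0.002, -1.249]
force: [-0.2, 0.1, -0.6]
width: 0.0437
gripper_force: 0.0
```

```bash
python3 - <<'E'
from h import *
from station import arm
g=(.504,.3275,.324);Rz=R.from_euler('z',g[2]);s=arm.get_state()
print(s['force'],s['width'])
chain(s,[gpose(g,[-.045,0,.14],.27),gpose(g,[-.10,0,.2],.35)])
E
```

```text
[-0.2352173   0.06498494 -0.58629327] 0.043698625054426204
[np.float64(-0.0), np.float64(-0.0), np.float64(-0.0), np.float64(0.0), np.float64(-0.02), np.float64(-0.72)]
[np.float64(0.05), np.float64(0.0), np.float64(0.0), np.float64(0.0), np.float64(0.38), np.float64(-0.72)]
```

Emit:
arm_command --series '[0, 0, 0, 0, 0, -0.2, 0.5, 0, 0, 0, 0, 0, -0.5, 0.5, 0, 0, 0, 0, 0, -0.72, 0.5, 0, 0, 0, 0, 0, -0.72, 0.5]'

```text
t: 13.72
eef_pos: [0.4569, 0.3128, 0.1508]
ee_rot: [-2.868, 0.001, -1.248]
force: [-0.0, -1.2, -0.4]
width: 0.0439
gripper_force: 0.0
```

Emit:
arm_command --series '[0.05, 0, 0, 0, 0.38, -0.72, 0.5, 0.05, 0, 0, 0, 0.38, -0.72, 0.5, 0.05, 0, 0, 0, 0.38, -0.72, 0.5]'

```text
t: 14.1
eef_pos: [0.4031, 0.2944, 0.2087]
ee_rot: [-2.791, -0.0, -1.247]
force: [0.5, -0.4, -0.3]
width: 0.044
gripper_force: 0.0
```

```bash
python3 look.py p3; python3 - <<'E'
from h import *
from station import arm
import pickle
g=(.504,.3275,.324);Rz=R.from_euler('z',g[2])
a=cv2.resize(cv2.imread('pics/p3.png')[0:240,80:560],(720,360),interpolation=cv2.INTER_CUBIC)
a=cv2.copyMakeBorder(a,0,0,0,80,cv2.BORDER_CONSTANT)
t=arm.grab_frame('top');s=arm.grab_frame('scene');cv2.imwrite('pics/top2.png',t);cv2.imwrite('pics/scene2.png',s)
b=np.hstack([cv2.resize(x,(400,240),interpolation=cv2.INTER_CUBIC) for x in(t[160:256,90:250],s[140:212,190:310])])
cv2.imwrite('pics/mix4.png',np.vstack([a,b]))
m=pickle.load(open('p3.pkl','rb'))[1]
for h in(1.35,1.42,1.5):
    q=[.08-.204*np.cos(h)+.022*np.sin(h),0,.085+.204*np.sin(h)+.022*np.cos(h)]
    print(h,[((proj(m,Rz.apply(np.array(q)+[0,y,0])+[g[0],g[1],0],True)-[80,0])*1.5).round(0).tolist() for y in(.067,-.067)])
print([((proj(m,Rz.apply([-.028,y,.072])+[g[0],g[1],0],True)-[80,0])*1.5).round(0).tolist() for y in(-.103,-.142)])
E
```

```text
14.1 [0.40307977 0.29441258 0.20867869] [-2.79098847e+00 -3.90183206e-04 -1.24723793e+00] 0.043950222259962035 [ 0.45558821 -0.38298125 -0.26095684]
1.35 [[-28.0, 521.0], [-108.0, 231.0]]
1.42 [[-41.0, 511.0], [-116.0, 233.0]]
1.5 [[-53.0, 499.0], [-123.0, 234.0]]
[[315.0, 132.0], [315.0, 72.0]]
```

View pics/mix4.png

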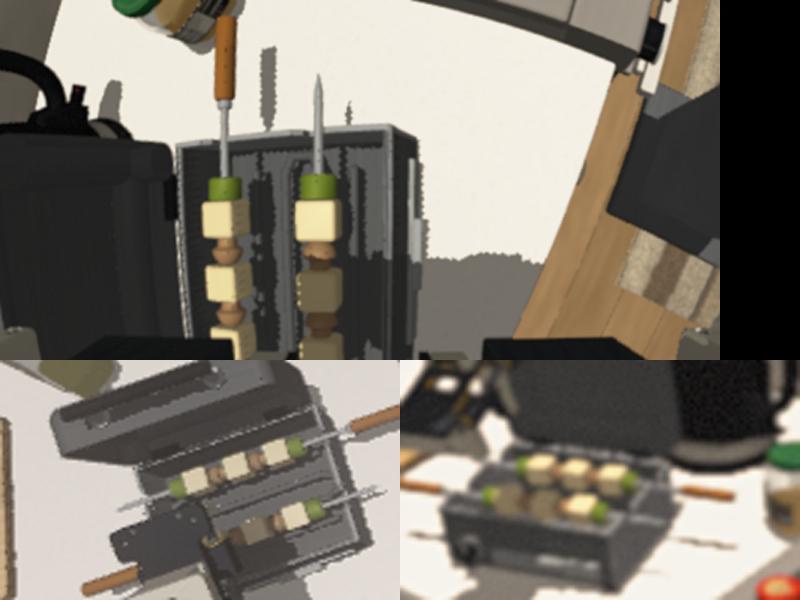

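Both skewers lie level and parallel: in the wrist crop the new point is at (318,75) and its shaft crosses the rail at (317,130), within 3 px of the predicted seated position. The handle shows outside on the left, at (110,580) in the top crop. The hood is next.

```bash
cat >> h.py <<'E'
G=(.504,.3275,.324)
def bar(h): return np.array([.08-.204*np.cos(h)+.022*np.sin(h),0,.085+.204*np.sin(h)+.022*np.cos(h)])
E
python3 - <<'E'
from h import *
from station import arm
T=arm.camera_model('top');S=arm.camera_model('scene')
print('kettle lid',tri([ray(T,165,92),ray(S,287,112)]),'base',plane(S,287,172,0),plane(T,205,150,.02),plane(T,175,145,.1),plane(T,230,100,.2))
p,Rt=gpose(G,bar(1.43)-np.array([0,0,.0]),.35,.003);a=Rt.apply([0,0,1])
print('grasp',p.round(4))
chain(arm.get_state(),[(np.array([.40,.293,.30]),Rt),(np.array([.45,.31,.385]),Rt),(p-a*.06,Rt),(p,Rt)])
E
```

```text
kettle lid (array([0.79551411, 0.32539484, 0.24412423]), [np.float64(0.01048189202227831), np.float64(0.010481892022278448)]) base [0.74899298 0.29360115 0.        ] [0.7156253  0.30418367 0.02      ] [0.70520458 0.36168959 0.1       ] [0.78559276 0.18747875 0.2       ]
grasp [0.5724 0.3505 0.2929]
[np.float64(0.0), np.float64(-0.0), np.float64(-0.0), np.float64(0.0), np.float64(-0.28), np.float64(-0.88)]
[np.float64(0.0), np.float64(0.0), np.float64(-0.0), np.float64(-0.0), np.float64(-0.79), np.float64(-0.62)]
[np.float64(0.0), np.float64(0.0), np.float64(-0.0), np.float64(0.01), np.float64(-0.9), np.float64(0.71)]
[np.float64(0.0), np.float64(0.0), np.float64(-0.0), np.float64(0.0), np.float64(-0.0), np.float64(0.6)]
```

Emit:
arm_command --series '[0, 0, 0, 0, -0.28, -0.88, 0.68, 0, 0, 0, 0, -0.28, -0.88, 0.68, 0, 0, 0, 0, -0.28, -0.88, 0.68]'

```text
t: 14.62
eef_pos: [0.4008, 0.2945, 0.3023]
ee_rot: [-2.79, 0.001, -1.249]
force: [-0.2, -0.1, -1.1]
width: 0.0591
gripper_force: 0.0
```

Emit:
arm_command --series '[0, 0, 0, 0, -0.79, -0.62, 0.68, 0, 0, 0, 0, -0.79, -0.62, 0.68, 0, 0, 0, 0, -0.79, -0.62, 0.68]'

```text
t: 15.0
eef_pos: [0.4521, 0.3111, 0.3861]
ee_rot: [-2.791, -0.002, -1.251]
force: [-0.4, -0.3, -0.3]
width: 0.0593
gripper_force: 0.0
```

Emit:
arm_command --series '[0, 0, 0, 0, -0.5, 0.35, 0.68, 0, 0, 0, 0, -0.9, 0.71, 0.68, 0, 0, 0, 0, -0.9, 0.71, 0.68, 0, 0, 0, 0, -0.9, 0.71, 0.68]'

```text
t: 15.5
eef_pos: [0.5533, 0.3437, 0.3473]
ee_rot: [-2.795, -0.004, -1.25]
force: [-0.2, 0.4, 0.9]
width: 0.0596
gripper_force: 0.0
```

```bash
python3 look.py b1; python3 - <<'E'
from h import *
import pickle
s,m=pickle.load(open('b1.pkl','rb'));g=cv2.cvtColor(cv2.imread('pics/b1.png'),cv2.COLOR_BGR2GRAY)
Rz=R.from_euler('z',G[2])
for h in(1.35,1.43,1.5):print(h,[proj(m,Rz.apply(bar(h)+[0,y,0])+[*G[:2],0],True).round(0).tolist() for y in(-.06,-.03,0)])
for v in range(60,230,12):print(v,' '.join('%3d'%x for x in g[v,200:460:7]))
p,Rt=gpose(G,bar(1.43),.35,.003);chain(s,[(p,Rt)])
E
```

```text
15.5 [0.55328018 0.34374418 0.34730586] [-2.79533415 -0.00403654 -1.24976821] 0.05959099872764079 [-0.16402731  0.37506888  0.94656753]
1.35 [[343.0, 139.0], [343.0, 186.0], [342.0, 231.0]]
1.43 [[318.0, 139.0], [318.0, 185.0], [318.0, 229.0]]
1.5 [[297.0, 139.0], [298.0, 184.0], [298.0, 227.0]]
60  84 239 238 237 237 238 237   8  15   7  18 111 133 238 238 238 238 238 238 239 238 238 237 238 237 238 237 214 117 237 237 238 239 238 239 238 238 238
72   6   4   2  10  46  71   9  23  13  14  14 111 236 238 238 238 239 238 238 238 238 238 238 237 238 238 236 211 118 237 239 239 239 238 239 239 238 238
84   9   9   8   8   9   6   8   6   7   8   8  12  47 177 238 239 126  85  76  77  76  74 116 238 238 237 238 239 170 237 238 239 238 238 238 238 172 239
96  10  15   9   7   6   6  10   8   8   8   6   7   8  82  16  87  97  98  99  99 100 101  36  33 239 238 239 239 169 238 239 238 239 238 238 200 172 238
108  15  12   9   6   7   7   6   9   5   7  10   6   8  35  51  87  97  96  99  98  99 102  36  43  67  40  69  81 163  79  70  49  54  45  49  45 168  52
120  20  13  10  11   9   5
[... 942 characters left out ...]
39 239 238 238 238 238 239 239  15  16  18  41  41  41  42  43  43  56  37  42  58  63  41  40  41  41  41  41  92  95  65
204 215 104 101  76  76 109 111 238 237 239 239 239 239 239 240  14  15  13  42  41  41  41  43  42  53  39  65  97  94  58  41  40  40  41  68  60  51  42
216 184 145  70 116  49  22  30  84 181 239 238 238 238 239 239  14  16  12  41  43  42  41  43  14  53  73  85 100 101  42  40  39  40  37  86 102 103  41
228  20  20 170  56  63 107  22  30 112 239 239 238 239 239 238  15  13  13  41  42  41  42  43  14  63  88  83  52  54  55  39  40  41  22  22  20  19  20
[np.float64(0.0), np.float64(-0.0), np.float64(-0.0), np.float64(-0.01), np.float64(-0.01), np.float64(0.58)]
```

Emit:
arm_command --series '[0, 0, 0, 0, -0.04, 0.2, 0.68, 0, 0, 0, 0, -0.04, 0.4, 0.68, 0, 0, 0, 0, -0.04, 0.58, 0.68, 0, 0, 0, 0, -0.04, 0.58, 0.68]'

```text
t: 16.05
eef_pos: [0.5748, 0.3514, 0.2961]
ee_rot: [-2.793, -0.002, -1.248]
force: [0.7, -0.2, 0.0]
width: 0.0599
gripper_force: 0.0
```

Emit:
arm_command --series '[0, 0, 0, 0, 0, 0, 0.4, 0, 0, 0, 0, 0, 0, 0.3, 0, 0, 0, 0, 0, 0, 0.2, 0, 0, 0, 0, 0, 0, 0.1, 0, 0, 0, 0, 0, 0, 0.05, 0, 0, 0, 0, 0, 0, 0.05, 0, 0, 0, 0, 0, 0, 0.05]' --force 15

```text
t: 16.92
eef_pos: [0.5758, 0.3518, 0.2967]
ee_rot: [-2.792, -0.002, -1.249]
force: [-1.0, -0.6, 1.1]
width: 0.0124
gripper_force: 15.0
```

```bash
cat > arc.py <<'E'
import sys
from h import *
from station import arm
h0,h1,t1,n=[float(x) for x in sys.argv[1:5]];n=int(n)
s=arm.get_state();R0=R.from_euler('xyz',s['ee_rot'])
Rz=R.from_euler('z',G[2]);gp=s['eef_pos']+R0.apply([0,0,.003]);q=Rz.inv().apply(gp-[*G[:2],0])-[.08,0,.085]
h=np.arctan2(q[2],-q[0])-np.arctan2(.022,.204);a0=np.arctan2(*(Rz.inv()*R0).apply([0,0,1])[[0,2]]*[1,-1])
print('t',s['t'],'hood est',h.round(3),'rad',np.hypot(q[0],q[2]).round(4),'y',q[1].round(4),'tilt',a0.round(3),'F',s['force'].round(1),'q',s['q'].round(2),'w',s['width'].round(4))
if h0<0:h0=h
out=[]
for i in range(1,n+1):
    p,Rt=gpose(G,bar(h0+(h1-h0)*i/n),a0+(t1-a0)*i/n,.003)
    a,b=delta(s,p,Rt=Rt);out.append([*a.round(3),*b.round(2)]);print([float(x) for x in out[-1]])
E
python3 arc.py -1 1.15 .45 8
```

```text
Traceback (most recent call last):
  File "arc.py", line 8, in <module>
    print('t',s['t'],'hood est',h.round(3),'rad',np.hypot(q[0],q[2]).round(4),'y',q[1].round(4),'tilt',a0.round(3),'F',s['force'].round(1),'q',s['q'].round(2),'w',s['width'].round(4))
                                                                                                                                                                   ^^^^^^^^^^^^^^^^
AttributeError: 'float' object has no attribute 'round'
```

```bash
sed -i "s/s\['width'\].round(4)/round(s['width'],4)/" arc.py; python3 arc.py -1 1.15 .45 8
```

```text
t 16.925 hood est 1.448 rad 0.2089 y 0.0002 tilt 0.349 F [-1.  -0.6  1.1] q [ 0.94  0.15 -0.32  0.27 -0.83 -0.77] w 0.0124
[0.008, -0.002, -0.001, 0.0, 0.08, 0.01]
[0.016, -0.002, -0.001, 0.0, 0.16, -0.01]
[0.024, -0.002, -0.001, 0.0, 0.23, -0.03]
[0.032, -0.002, -0.001, 0.0, 0.31, -0.04]
[0.04, -0.002, -0.001, 0.0, 0.38, -0.06]
[0.048, -0.002, -0.001, 0.0, 0.46, -0.07]
[0.056, -0.002, -0.001, 0.0, 0.54, -0.07]
[0.064, -0.002, -0.001, 0.0, 0.62, -0.08]
```

```bash
sed -i "s/\.003/.0055/g" arc.py; python3 arc.py -1 1.15 .45 8
```

```text
t 16.925 hood est 1.452 rad 0.2066 y 0.0002 tilt 0.349 F [-1.  -0.6  1.1] q [ 0.94  0.15 -0.32  0.27 -0.83 -0.77] w 0.0124
[0.008, -0.002, -0.001, 0.0, 0.08, -0.01]
[0.016, -0.002, -0.001, 0.0, 0.15, -0.03]
[0.024, -0.002, -0.001, 0.0, 0.23, -0.05]
[0.032, -0.002, -0.001, 0.0, 0.31, -0.07]
[0.04, -0.002, -0.001, 0.0, 0.38, -0.08]
[0.048, -0.002, -0.001, 0.0, 0.46, -0.09]
[0.056, -0.002, -0.001, 0.0, 0.54, -0.1]
[0.064, -0.002, -0.001, 0.0, 0.62, -0.1]
```

Emit:
arm_command --series '[0.008, 0, 0, 0, 0.08, -0.01, 0.05, 0.016, 0, 0, 0, 0.15, -0.03, 0.05, 0.024, 0, 0, 0, 0.23, -0.05, 0.05, 0.032, 0, 0, 0, 0.31, -0.07, 0.05, 0.04, 0, 0, 0, 0.38, -0.08, 0.05, 0.048, 0, 0, 0, 0.46, -0.09, 0.05, 0.056, 0, 0, 0, 0.54, -0.1, 0.05, 0.064, 0, 0, 0, 0.62, -0.1, 0.05]'

```text
t: 17.92
eef_pos: [0.5167, 0.332, 0.285]
ee_rot: [-2.691, -0.002, -1.249]
force: [0.3, -3.1, 6.1]
width: 0.0125
gripper_force: 15.0
```

```bash
python3 arc.py -1 .85 .55 8
```

```text
t 17.925 hood est 1.146 rad 0.2053 y 0.0002 tilt 0.451 F [ 0.3 -3.1  6.1] q [ 1.03  0.01 -0.61  0.48 -0.66 -1.04] w 0.0125
[0.008, -0.002, -0.0, 0.0, 0.08, -0.01]
[0.016, -0.002, -0.0, 0.0, 0.15, -0.01]
[0.024, -0.002, -0.0, 0.0, 0.23, -0.02]
[0.032, -0.002, -0.0, 0.0, 0.3, -0.02]
[0.039, -0.002, -0.0, 0.0, 0.38, -0.01]
[0.047, -0.002, -0.0, 0.0, 0.46, -0.01]
[0.055, -0.002, -0.0, 0.0, 0.53, -0.0]
[0.063, -0.002, -0.0, 0.0, 0.61, 0.01]
```

```bash
python3 arc.py -1 .85 .42 8
```

```text
t 17.925 hood est 1.146 rad 0.2053 y 0.0002 tilt 0.451 F [ 0.3 -3.1  6.1] q [ 1.03  0.01 -0.61  0.48 -0.66 -1.04] w 0.0125
[-0.002, -0.002, -0.0, 0.0, 0.08, -0.01]
[-0.005, -0.002, -0.0, 0.0, 0.15, -0.01]
[-0.007, -0.002, -0.0, 0.0, 0.23, -0.02]
[-0.01, -0.002, -0.0, 0.0, 0.3, -0.02]
[-0.012, -0.002, -0.0, 0.0, 0.38, -0.01]
[-0.015, -0.002, -0.0, 0.0, 0.45, -0.01]
[-0.017, -0.002, -0.0, 0.0, 0.53, -0.0]
[-0.02, -0.002, -0.0, 0.0, 0.6, 0.01]
```

Emit:
arm_command --series '[-0.002, 0, 0, 0, 0.08, -0.01, 0.05, -0.005, 0, 0, 0, 0.15, -0.01, 0.05, -0.007, 0, 0, 0, 0.23, -0.02, 0.05, -0.01, 0, 0, 0, 0.3, -0.02, 0.05, -0.012, 0, 0, 0, 0.38, -0.01, 0.05, -0.015, 0, 0, 0, 0.45, -0.01, 0.05, -0.017, 0, 0, 0, 0.53, 0, 0.05, -0.02, 0, 0, 0, 0.6, 0.01, 0.05]'

```text
t: 18.92
eef_pos: [0.466, 0.3151, 0.2574]
ee_rot: [-2.724, -0.002, -1.249]
force: [0.3, -0.8, 1.8]
width: 0.0124
gripper_force: 15.0
```

```bash
python3 arc.py -1 .55 .40 8
```

```text
t 18.925 hood est 0.85 rad 0.2046 y 0.0003 tilt 0.418 F [ 0.3 -0.8  1.8] q [ 1.1  -0.05 -0.72  0.49 -0.65 -1.13] w 0.0124
[-0.001, -0.002, -0.001, 0.0, 0.08, 0.01]
[-0.003, -0.002, -0.001, 0.0, 0.15, 0.03]
[-0.004, -0.002, -0.001, 0.0, 0.22, 0.05]
[-0.006, -0.002, -0.001, 0.0, 0.3, 0.08]
[-0.007, -0.002, -0.001, 0.0, 0.37, 0.1]
[-0.009, -0.002, -0.001, 0.0, 0.44, 0.13]
[-0.01, -0.002, -0.001, 0.0, 0.51, 0.17]
[-0.011, -0.002, -0.001, 0.0, 0.58, 0.2]
```

Emit:
arm_command --series '[-0.001, 0, 0, 0, 0.08, 0.01, 0.05, -0.003, 0, 0, 0, 0.15, 0.03, 0.05, -0.004, 0, 0, 0, 0.22, 0.05, 0.05, -0.006, 0, 0, 0, 0.3, 0.08, 0.05, -0.007, 0, 0, 0, 0.37, 0.1, 0.05, -0.009, 0, 0, 0, 0.44, 0.13, 0.05, -0.01, 0, 0, 0, 0.51, 0.17, 0.05, -0.011, 0, 0, 0, 0.58, 0.2, 0.05]' --force 20

```text
t: 19.92
eef_pos: [0.4236, 0.301, 0.2158]
ee_rot: [-2.74, -0.002, -1.248]
force: [5.4, 0.9, -3.7]
width: 0.0122
gripper_force: 20.0
```

```bash
python3 arc.py -1 .28 .40 8
```

```text
t 19.925 hood est 0.551 rad 0.2054 y 0.0004 tilt 0.401 F [ 5.4  0.9 -3.7] q [ 1.16 -0.08 -0.86  0.55 -0.58 -1.27] w 0.0122
[-0.0, -0.001, -0.001, 0.0, 0.06, 0.04]
[-0.0, -0.001, -0.001, 0.0, 0.12, 0.07]
[-0.0, -0.001, -0.001, 0.0, 0.18, 0.11]
[-0.0, -0.001, -0.001, 0.0, 0.23, 0.15]
[-0.001, -0.001, -0.001, 0.0, 0.29, 0.2]
[-0.001, -0.001, -0.001, 0.0, 0.34, 0.24]
[-0.001, -0.001, -0.001, 0.0, 0.39, 0.29]
[-0.001, -0.001, -0.001, 0.0, 0.44, 0.34]
```

```bash
python3 arc.py -1 .28 .2 8
```

```text
t 19.925 hood est 0.551 rad 0.2054 y 0.0004 tilt 0.401 F [ 5.4  0.9 -3.7] q [ 1.16 -0.08 -0.86  0.55 -0.58 -1.27] w 0.0122
[-0.016, -0.001, -0.001, 0.0, 0.06, 0.04]
[-0.032, -0.001, -0.001, 0.0, 0.12, 0.07]
[-0.048, -0.001, -0.001, 0.0, 0.17, 0.11]
[-0.064, -0.001, -0.001, 0.0, 0.23, 0.15]
[-0.08, -0.001, -0.001, 0.0, 0.28, 0.2]
[-0.096, -0.001, -0.001, 0.0, 0.33, 0.24]
[-0.112, -0.001, -0.001, 0.0, 0.38, 0.29]
[-0.128, -0.001, -0.001, 0.0, 0.43, 0.34]
```

Emit:
arm_command --series '[-0.016, 0, 0, 0, 0.06, 0.04, 0.05, -0.032, 0, 0, 0, 0.12, 0.07, 0.05, -0.048, 0, 0, 0, 0.17, 0.11, 0.05, -0.064, 0, 0, 0, 0.23, 0.15, 0.05, -0.08, 0, 0, 0, 0.28, 0.2, 0.05, -0.096, 0, 0, 0, 0.33, 0.24, 0.05, -0.112, 0, 0, 0, 0.38, 0.29, 0.05, -0.128, 0, 0, 0, 0.43, 0.34, 0.05]'

```text
t: 20.92
eef_pos: [0.3989, 0.2929, 0.1677]
ee_rot: [-2.942, -0.001, -1.248]
force: [1.6, 0.7, -1.0]
width: 0.0123
gripper_force: 20.0
```

```bash
python3 arc.py -1 .06 .1 8
```

```text
t 20.925 hood est 0.28 rad 0.2047 y 0.0007 tilt 0.199 F [ 1.6  0.7 -1. ] q [ 1.14  0.03 -0.72  0.23 -0.7  -0.98] w 0.0123
[-0.008, -0.001, -0.001, 0.01, 0.03, 0.04]
[-0.016, -0.001, -0.001, 0.01, 0.06, 0.09]
[-0.024, -0.001, -0.001, 0.01, 0.09, 0.14]
[-0.032, -0.001, -0.001, 0.01, 0.12, 0.19]
[-0.04, -0.001, -0.001, 0.01, 0.14, 0.24]
[-0.047, -0.001, -0.001, 0.01, 0.16, 0.29]
[-0.055, -0.001, -0.001, 0.01, 0.18, 0.34]
[-0.063, -0.001, -0.001, 0.01, 0.2, 0.4]
```

Emit:
arm_command --series '[-0.008, 0, 0, 0, 0.03, 0.04, 0.05, -0.016, 0, 0, 0, 0.06, 0.09, 0.05, -0.024, 0, 0, 0, 0.09, 0.14, 0.05, -0.032, 0, 0, 0, 0.12, 0.19, 0.05, -0.04, 0, 0, 0, 0.14, 0.24, 0.05, -0.047, 0, 0, 0, 0.16, 0.29, 0.05, -0.055, 0, 0, 0, 0.18, 0.34, 0.05, -0.063, 0, 0, 0, 0.2, 0.4, 0.05]'

```text
t: 21.92
eef_pos: [0.3884, 0.2894, 0.1248]
ee_rot: [-3.04, -0.001, -1.248]
force: [4.6, 1.6, -0.8]
width: 0.0123
gripper_force: 20.0
```

```bash
python3 arc.py -1 0 .1 4;python3 arc.py -1 -0.01 .1 1
```

```text
t 21.925 hood est 0.061 rad 0.2041 y 0.0007 tilt 0.102 F [ 4.6  1.6 -0.8] q [ 1.1   0.12 -0.68  0.11 -0.7  -0.86] w 0.0123
[-0.0, -0.001, -0.001, 0.01, 0.02, 0.03]
[-0.001, -0.001, -0.001, 0.01, 0.03, 0.06]
[-0.001, -0.001, -0.001, 0.01, 0.03, 0.09]
[-0.001, -0.001, -0.001, 0.01, 0.04, 0.12]
t 21.925 hood est 0.061 rad 0.2041 y 0.0007 tilt 0.102 F [ 4.6  1.6 -0.8] q [ 1.1   0.12 -0.68  0.11 -0.7  -0.86] w 0.0123
[-0.001, -0.001, -0.001, 0.01, 0.04, 0.14]
```

Emit:
arm_command --series '[0, 0, 0, 0, 0.01, 0.03, 0.05, 0, 0, 0, 0, 0.02, 0.06, 0.05, 0, 0, 0, 0, 0.02, 0.09, 0.05, 0, 0, 0, 0, 0.03, 0.11, 0.05, 0, 0, 0, 0, 0.03, 0.12, 0.05, 0, 0, 0, 0, 0.03, 0.12, 0.05]'

```text
t: 22.68
eef_pos: [0.3873, 0.2892, 0.1148]
ee_rot: [-3.037, -0.001, -1.247]
force: [-2.6, -2.7, 22.8]
width: 0.0122
gripper_force: 20.0
```

```bash
python3 arc.py -1 -0.02 .1 1
```

```text
t 22.675 hood est 0.012 rad 0.2037 y 0.0008 tilt 0.104 F [-2.6 -2.7 22.8] q [ 1.11  0.13 -0.7   0.12 -0.67 -0.87] w 0.0122
[-0.003, -0.001, -0.0, 0.01, 0.03, 0.06]
```

Emit:
arm_command --series '[0, 0, 0, 0, 0, -0.01, 0.15, 0, 0, 0, 0, 0, -0.01, 0.23, 0, 0, 0, 0, 0, -0.01, 0.23, 0, 0, 0, 0, 0, -0.01, 0.23]'

```text
t: 23.18
eef_pos: [0.3858, 0.2875, 0.1129]
ee_rot: [-3.042, -0.003, -1.249]
force: [0.8, -0.3, -0.2]
width: 0.0202
gripper_force: 0.0
```

```bash
python3 arc.py -1 -0.02 .1 1
```

```text
t 23.175 hood est 0.002 rad 0.2055 y -0.0003 tilt 0.1 F [ 0.8 -0.3 -0.2] q [ 1.11  0.13 -0.7   0.12 -0.67 -0.87] w 0.0202
[0.0, -0.002, -0.001, -0.0, 0.01, 0.04]
```

Released with no residual force. I withdraw along the tool axis, then check the hood and skewers numerically.

Emit:
arm_command --series '[0, 0, 0, 0, 0, -0.2, 0.23, 0, 0, 0, 0, 0, -0.45, 0.23, 0, 0, 0, 0, 0, -0.7, 0.23, 0, 0, 0, 0, 0, -0.95, 0.23, 0, 0, 0, 0, 0, -0.95, 0.23]'

```text
t: 23.8
eef_pos: [0.3773, 0.286, 0.2096]
ee_rot: [-3.038, 0.0, -1.248]
force: [-0.2, -0.1, 0.5]
width: 0.0202
gripper_force: 0.0
```

Emit:
arm_command --series '[0, 0, 0, -1, 0.3, -0.6, 0.23, 0, 0, 0, -1, 0.3, -0.6, 0.23, 0, 0, 0, -1, 0.3, -0.6, 0.23, 0, 0, 0, -1, 0.3, -0.6, 0.23]'

```text
t: 24.3
eef_pos: [0.3108, 0.3683, 0.2632]
ee_rot: [-3.042, -0.003, -1.248]
force: [-0.1, 0.0, -1.5]
width: 0.0202
gripper_force: 0.0
```

```bash
python3 look.py e1; python3 - <<'E'
from h import *
import pickle
from station import arm
s,m=pickle.load(open('e1.pkl','rb'));T=arm.camera_model('top');S=arm.camera_model('scene')
t=arm.grab_frame('top');sc=arm.grab_frame('scene');cv2.imwrite('pics/top3.png',t);cv2.imwrite('pics/scene3.png',sc)
w=cv2.imread('pics/e1.png');Rz=R.from_euler('z',G[2]);wp=lambda p:Rz.apply(np.array(p)/1e3)+[*G[:2],0]
P={'new handle':(-28,163,72),'new point':(-28,-128,72),'rear handle':(44,-163,72),'rear point':(44,128,72),'bar end R':(-124,-60,107),'bar mid':(-124,0,107),'hood top FR':(-80,-105,132),'hood bottom FR':(-80,-105,86),'hood top BR':(70,-105,132)}
for n,p in P.items():
    print(n,'top',proj(T,wp(p)).round(1),'scene',proj(S,wp(p)).round(1),'wrist',proj(m,wp(p),True).round(0))
def bl(img,lo,hi,box,a):
    x0,y0,x1,y1=box;k,_,st,c=cv2.connectedComponentsWithStats(cv2.inRange(cv2.cvtColor(img,cv2.COLOR_BGR2HSV),lo,hi)[y0:y1,x0:x1]);return [(*(c[i]+[x0,y0]).round(1),int(st[i][4])) for i in range(1,k) if st[i][4]>=a]
o=((5,110,60),(16,255,230))
print('wood top',bl(t,*o,(95,170,270,265),15),'scene',bl(sc,*o,(180,150,310,210),10))
print('cheese left visible',bl(t,(15,45,140),(35,140,255),(130,170,240,265),8))
# hood gray in wrist: column profile at hood right edge / bar
g=cv2.cvtColor(w,cv2.COLOR_BGR2GRAY)
for v in(60,80,100,120,140,160,180):print(v,' '.join('%3d'%x for x in g[v,180:520:9]))
# jars, mug moved?
t0=cv2.imread('pics/top0.png')
for n,(x,y,r) in{'honey':(260,152,16),'spice':(322,235,12),'mug':(455,235,25)}.items():
    print(n,'mean abs diff',cv2.absdiff(t[y-r:y+r,x-r:x+r],t0[y-r:y+r,x-r:x+r]).mean().round(1))
E
```

```text
24.3 [0.3108137  0.36833806 0.26324135] [-3.04192557 -0.0033773  -1.2478461 ] 0.020199611652156755 [-0.06932191  0.04970018 -1.53983255]
new handle top [132.9 248.6] scene [194.9 176.4] wrist [218. 238.]
new point top [235.9 212.2] scene [264.9 186.7] wrist [213.  -2.]
rear handle top [240.  183.8] scene [281.5 178.5] wrist [165. -14.]
rear point top [138.6 219.3] scene [213. 169.] wrist [166. 209.]
bar end R top [219.  253.5] scene [233.7 189. ] wrist [287.  33.]
bar mid top [196.8 261.5] scene [218.1 186.6] wrist [286.  93.]
hood top FR top [228.1 230.7] scene [250.7 178.2] wrist [236. -12.]
hood bottom FR top [232.4 232.4] scene [252.2 189.7] wrist [251.   4.]
hood top BR top [211. 177.] scene [268.6 159.3] wrist [115.  19.]
wood top [(np.float64(240.8), np.float64(182.6), 83), (np.float64(134.4), np.float64(247.7), 107)] scene [(np.float64(190.5), np.float64(176.3), 49), (np.float64(281.8), np.float64(179.5), 33), (np.float64(303.6), np.float64(207.2), 37)]
cheese left visible []
60  93  93  91  92  94  97  68  37  43  51 180 122  28 113 240 240 240 239 240 151  77 137 134 136 13
[... 358 characters left out ...]
47  47
120  94  94  93  94  92  98  69  40  52  83 138 142  26 123 239 239 239  99 144 140 135 131 139 139 127 126 121  37  43  43  43  43  47  45  45  44  43  48
140  96  95  93  93  92  99  71  89  56  41 231 185  29 112 238 238 119 108 140 135 138 138 133 130 131 126 171 177 130  95 123 160  72 128 131  97 117 132
160  95  93  93  95  92  99  75  41  94 141  32 150 138 239 239 232 156 139 130 133 143 135 126 127 121 130 139 128  97 108 155 150 140 138  96 120 104 109
180  94  93  95  96  94  44  39  35  61  34 112 112 112 112 113  89 143 129 136 137 131 130 125 123 128 137 134 132 133 126 122 123 133  93 125 125 151 109
honey mean abs diff 1.4
spice mean abs diff 1.2
mug mean abs diff 1.5
```

```bash
python3 -c "
from station import arm
print(arm.job_done())"
```

```text
the job is handed in; nothing more can be done
None
```

The skewer is seated in the front notches, the hood was lowered shut by its handle onto a firm stop, and the job was handed in at about 24 s; final images show both skewer handles in place and the jars and mug unmoved.

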